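# Pack the wedge tins of dough and start the resting timer

## Robot

A 6-joint arm with a two-finger parallel gripper is mounted at the origin on the work surface. World frame = base frame: x ahead of the robot, y to its left, z up, the work surface at z = 0. Lengths are in m, angles in rad, forces in N, time in s.
With the tool pointing down it reaches from about 0.325 to 0.875 m from the base axis. Payload 4.4 kg.
Tool frame: the origin (TCP) lies at the very end of the fingers, on their centre line; the grasp point (between the pads) lies manip.hold_point_z behind it (manip.hold_point_z is the distance from the TCP to the grasp point, in m); x points along the fingers, z is the direction in which the jaws open and shut, and the axes are right-handed (so a half turn about x gives the same grasp; the last joint's range is limited). The gripper opens to 85 mm and grips with 20 to 120 N. Pads are 22 mm wide; open, the fingers measure 114 mm over their backs; the gripper's body (76 mm by 85 mm) begins 54 mm behind the grasp point. The pads swing forward as they close: fully open they stand 13 mm farther back than shut.
Start: joints at [1.085, 0.207, 1.542, -0, 1.393, -0.15], TCP at [0.189, 0.543, 0.231] pointing down, gripper open.
Joint ranges: [-2.73, 2.73], [-0.86, 2.22], [0.23, 2.46], [-1.11, 4.25], [0.08, 2.63], [-2.82, 2.82]. Speed limits (rad/s): [2.79, 2.79, 3.14, 3.14, 3.14, 3.14].

## Interface

Orientations are given as a 3x3 rotation matrix whose columns are the frame's x, y, z axes.
In Python, from station import manip gives the robot as it stands.
- The arm moves only by the shell command python3 -m crank 'ROWS'. ROWS is JSON, a list of rows, each a list of 7 numbers: the shift along the tool's x, y, z in cm, then the turn, a rotation vector about the tool's x, y, z in rad, then the opening in per cent of the stroke, from 0 (shut) to 100 (fully open). A call has 1 to 5 rows; each row is the pose to reach, as a shift and turn from the pose commanded when the call began, along the tool's axes at that moment; what a row does not reach only later rows make up. A row lasts 1/12 s, in which the tool goes at most 41.7 mm and 7.16 degrees, less where a joint would pass 70% of its speed; a pose out of reach is approached as far as the arm can. A call with a gripper value outside its range is refused whole. The fingers move at their own pace and stop on an object; the grip force is fixed at half the most. Time passes only in rows, so rows that repeat a pose let the fingers close. It gives the time, the measured TCP pose, the force and the opening at its end, in the units of the state.
- manip.state(): the state, without advancing time (a new reading comes with each control period).
- manip.read_camera(name): name is "scene" or "top" or "wrist"; returns a dict with "frame" (384x512x3 uint8, blue, green, red), "fx", "fy", "cx", "cy" (pixels), "k1" (the pictures are not rectified: a ray, as slopes to the right and down, at radius r is drawn at 1 + k1 r^2 times it, then the intrinsics apply), "R" (3x3) and "t" (3): a world point X has camera coordinates R X + t; the wrist camera has in their place "T_tool_cam" (4x4, takes a point from camera to tool coordinates, whose origin is the TCP and whose axes are the tool frame's). Camera axes: x right, y down, z forward; pixel columns grow to the right and rows downward; lengths in m; the calibration is good to about 2 mm. A picture is of the moment at which its call begins: read the wrist's pose just before it. There is no depth.
- manip.job_done(): hands the job in, once; it reports no verdict.
The state is a dict: "t": time; "joint_pos": joint angles; "qvel": joint speeds; "joint_efforts": joint torques, N m; "ee_pos": TCP position; "orientation": TCP orientation; "force": force on the tool from outside, world axes, zero at the start; "torque": the same for the moment, N m; "finger_gap": finger opening in m.
Only numpy, scipy, OpenCV 4.12 (cv2) and the standard library are available. Lean on these libraries where they do the work, as an engineer would, in place of code of your own. Each camera call takes 0.05 s, during which the arm holds its last target. There are 200 camera calls.

## Task

Pack all the wedge-shaped dough tins flat on the resting board as one tight row with their ends flush against its rail: start with a tin's straight side against the cheek and go on alternately head to tail, slant to slant and straight side to straight side, leaving no gaps. Then lay the straight bar on the board flush along the tins' free ends, centred on the board's length, and only then wind the timer's key clockwise until it stops. Leave the other things on the counter alone.

Things in the scene. Friction and masses are not known exactly. Their poses are not given: they have to be found in the camera images.
- board: fixed wooden board, base plate 8 mm thick, x from -103 to +73, y from -131 to +131 mm. Origin: on its underside; x points roughly away from the robot. A rail stands along the +x edge (inner face at x = +59 mm), a cheek at the -y end (inner face at y = -117 mm, from x = -31 to +59); both are 14 mm thick and rise 25 mm above the base plate. The -x and +y sides are open
- bar: loose straight wooden bar, 210 mm long (its x axis) by 40 mm wide (y) by 34 mm high, about 0.2 kg, with a dark wooden grip on top, in the middle: 50 mm along the bar, 12 mm thick, 30 mm high (from 34 to 64 mm above the underside). Origin: centre of its underside
- bar_end1 (a point): middle of the bar's +x end, at the underside
- bar_end2 (a point): middle of the bar's -x end, at the underside
- timer: fixed clockwork kitchen timer, white round body 84 mm across and 40 mm high, with a steel wing key on top. Origin: centre of its underside
- key (a joint): how far the timer's key is wound, rad: 0 is run down, 6.0 is the stop (fully wound). It winds clockwise seen from above, on a vertical axis through the timer's centre, against a light spring (about 0.1 N m to turn); it stays where it is left
- key_grip (a point): centre of the key's wing, on its turning axis, 70 mm above the counter. The wing is 48 mm long (along this point's x), 12 mm thick (y) and stands from 47 to 81 mm above the counter
- tin1: closed wedge-shaped metal tin, 0.2 kg, maybe absent (3 to 5 are there). Plan, mm: x from -45 (wide end, 58) to +45 (narrow end, 30); one long side straight at y = -22, the other slants from y = +36 (wide end) to +8. 30 high, bottom edge bevelled 2.5. On the lid a dark wooden grip, centred over the origin: 36 along x, 12 thick, from z = 30 to 64. Origin: on the underside. A pair fills 90 by 88
- tin2: a tin just like tin1; may be absent
- tin3: a tin just like tin1; may be absent
- tin4: a tin just like tin1; may be absent
- tin5: a tin just like tin1; may be absent
- tin1_narrow (a point): middle of the narrow end of tin1, at lid height
- tin2_narrow (a point): middle of the narrow end of tin2, at lid height
- tin3_narrow (a point): middle of the narrow end of tin3, at lid height
- tin4_narrow (a point): middle of the narrow end of tin4, at lid height
- tin5_narrow (a point): middle of the narrow end of tin5, at lid height
- ramekin1: white fluted ramekin of sugar, 82 mm across, 43 mm high; may stand among the tins. Bystander: leave it alone. Origin: centre of its underside
- ramekin2: white fluted ramekin, the same. Bystander: leave it alone. Origin: centre of its underside
- jar: amber glass jar, 76 mm across, 110 mm high. Bystander: leave it alone. Origin: centre of its underside
- lemon: lemon, 88 mm long, 58 mm high. Bystander: leave it alone. Origin: centre of its underside
- butterbowl: white bowl of butter cubes, 144 mm across, 80 mm high. Bystander: leave it alone. Origin: centre of its underside
There are look-alikes about, which are no part of the job. What is shaped like the tin2 but pink is not meant. Leave any purple look-alike of the timer alone.

How it is judged:
By the outcome, as a careful person would: the job done as asked, in the order asked, and still so for the second after the job is handed in, with the robot touching nothing.
Of tin1, tin2, tin3, tin4, tin5 only 3 to 5 are there at a start; the rules pass over those that are not, and their reading is None.
At some moment in a run one of tin1, tin2, tin3, tin4, tin5, bar may be knocked a few centimetres aside while the robot is not near it.
Once in a run the grip may slacken for a moment while it holds something.
It also fails if it takes over 210 s, if anything falls off the work surface, if the arm or the gripper's body presses on something with over 40 N, if the wrist force passes 120 N, or if a joint passes its speed limit or range.

## Working session

There is one attempt and no reset: what is moved stays moved. The work goes in short steps, Python scripts to look and compute and a shell command to move; the robot and the scene stay as the last step left them, time stands still between calls to the robot, and variables do not carry over. Pictures are saved under pics/ and viewed, about 12 in all and at most 16, crops included, and the job is handed in when it is done.

```bash
ls; mkdir -p pics
cat > h.py <<'E'
import numpy as np, cv2, json
from station import manip
def pix2ray(c,u,v):
    x=(u-c['cx'])/c['fx']; y=(v-c['cy'])/c['fy']
    xd=np.array([x,y]); p=xd.copy()
    for _ in range(20): p=xd/(1+c['k1']*(p@p))
    return np.array([p[0],p[1],1.])
def ext(c,st=None):
    if 'R' in c: R=np.array(c['R']);t=np.array(c['t']);return R.T,-R.T@t
    T=np.array(c['T_tool_cam']);Rt=np.array(st['orientation']);p=np.array(st['ee_pos'])
    return Rt@T[:3,:3],Rt@T[:3,3]+p
def onplane(c,u,v,z,st=None):
    A,o=ext(c,st); d=A@pix2ray(c,u,v); return o+d*(z-o[2])/d[2]
def proj(c,X,st=None):
    A,o=ext(c,st); q=A.T@(np.array(X)-o); x,y=q[:2]/q[2]; f=1+c['k1']*(x*x+y*y)
    return np.array([c['fx']*x*f+c['cx'],c['fy']*y*f+c['cy']])
E
python3 - <<'E'
from h import *
print(manip.hold_point_z); st=manip.state(); print({k:np.round(v,3).tolist() for k,v in st.items()})
for n in ('top','scene','wrist'):
    st=manip.state();c=manip.read_camera(n); cv2.imwrite(f'pics/{n}0.png',c['frame'])
    A,o=ext(c,st);print(n,c['fx'],c['cx'],c['cy'],c['k1'],o.round(3),A.round(2).tolist())
E
```

```text
pics
0.0187
{'t': 0.0, 'joint_pos': [1.084, 0.207, 1.543, -0.0, 1.394, -0.151], 'qvel': [-0.0, 0.0, 0.001, -0.001, 0.003, -0.001], 'joint_efforts': [0.001, -38.304, -29.16, -0.0, 0.011, -0.0], 'ee_pos': [0.189, 0.542, 0.23], 'orientation': [[-0.001, -0.944, 0.33], [-0.002, 0.33, 0.944], [-1.0, 0.0, -0.002]], 'force': [-0.114, 0.458, 0.27], 'torque': [0.024, -0.041, -0.077], 'finger_gap': 0.085}
top 493.35184930179645 253.0141229969955 195.26047000849596 -0.051118845252095896 [ 0.352 -0.059  1.549] [[0.03, -0.99, 0.13], [-1.0, -0.03, -0.0], [0.0, -0.13, -0.99]]
scene 381.28738591298463 258.8862282146024 193.94531176233818 -0.11393913808330353 [ 1.372 -0.277  1.31 ] [[0.24, 0.8, -0.56], [0.97, -0.2, 0.12], [-0.02, -0.57, -0.82]]
wrist 344.4911389050007 253.26156600383308 191.35131376372203 -0.04032352180021675 [0.119 0.566 0.373] [[0.33, 0.9, 0.27], [0.94, -0.32, -0.1], [-0.0, 0.29, -0.96]]
```

View pics/top0.png

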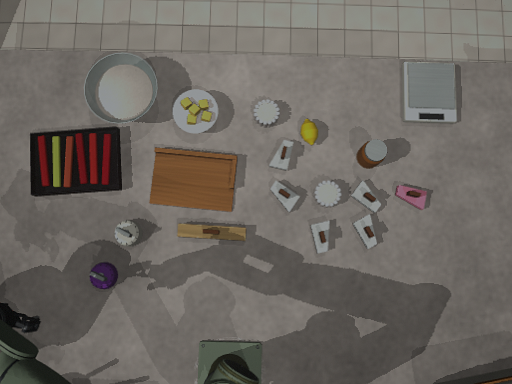

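View pics/scene0.png

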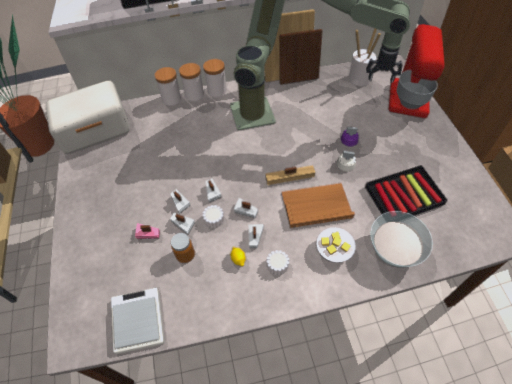

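The top view shows five light tins with brown grips, at about (283,154), (285,195), (366,196), (320,236) and (366,231). The pink look-alike is at (411,195) and isn't wanted. The board is at (195,180) with its cheek on the right, at -y. The bar is at (211,232). The white timer at (126,233) is the one meant, and the purple one at (103,275) stays alone. Next is an enlarged crop to confirm these, plus measurements.

```bash
cat >> h.py <<'E'
def grips(c,st=None,z=.064,amin=15,amax=400,draw=None,roi=None):
    """brown grips -> (u,v,angle px, world centre, yaw world)"""
    f=c['frame'];g=cv2.GaussianBlur(f,(3,3),0).astype(int);b,gg,r=g[...,0],g[...,1],g[...,2]
    m=((r-b>18)&(r<135)&(gg<90)&(r-gg>8)&(r-gg<70)).astype(np.uint8)
    if roi: k=np.zeros_like(m);k[roi[1]:roi[3],roi[0]:roi[2]]=1;m&=k
    out=[]
    for q in cv2.findContours(m,cv2.RETR_EXTERNAL,cv2.CHAIN_APPROX_NONE)[0]:
        k=np.zeros_like(m);cv2.drawContours(k,[q],-1,1,-1);v,u=np.nonzero(k)
        if not amin<=len(u)<=amax: continue
        P=np.array([onplane(c,a,b_,z,st)[:2] for a,b_ in zip(u,v)]);w,V=np.linalg.eigh(np.cov(P.T));d=V[:,1]
        out.append((u.mean().round(1),v.mean().round(1),len(u),P.mean(0).round(4),round(float(np.degrees(np.arctan2(d[1],d[0]))),1),(2*np.sqrt(3*w)*1000).round()))
    return out
E
python3 - <<'E'
from h import *
c=manip.read_camera('top');f=c['frame']
for o in grips(c,roi=(150,130,430,260)):print(*o)
im=cv2.resize(f[125:290,80:430],None,fx=2.28,fy=2.28,interpolation=cv2.INTER_CUBIC);cv2.imwrite('pics/crop1.png',im)
# white-ish lids
h=cv2.cvtColor(f,cv2.COLOR_BGR2HSV);m=((h[...,2]>165)&(h[...,1]<40)).astype(np.uint8)
for q in cv2.findContours(m,cv2.RETR_EXTERNAL,cv2.CHAIN_APPROX_NONE)[0]:
    a=cv2.contourArea(q)
    if 80<a<900 and q[:,0,1].min()>90: print('lid',a,q.reshape(-1,2).mean(0).round(1))
for p in [(157,148),(237,153),(233,211),(150,205)]: print(p,onplane(c,*p,.02).round(3))
E
```

```text
322.3 236.5 42 [ 0.4198 -0.271 ] -165.3 [12. 33.]
369.1 231.4 50 [ 0.4386 -0.4123] -145.8 [14. 33.]
221.1 233.0 400 [0.4224 0.0336] 77.4 [ 33. 117.]
369.9 196.5 47 [ 0.5448 -0.415 ] 57.2 [13. 33.]
283.9 192.7 41 [ 0.5496 -0.1528] 57.6 [12. 33.]
414.9 192.5 170 [ 0.5609 -0.5539] 86.3 [29. 61.]
406.1 199.2 82 [ 0.5396 -0.5263] 54.1 [ 19. 107.]
283.5 151.7 35 [ 0.6766 -0.1493] 172.2 [ 9. 35.]
365.3 158.4 278 [ 0.6626 -0.4015] -139.9 [52. 77.]
(157, 148) [0.688 0.249 0.02 ]
(237, 153) [ 0.678 -0.005  0.02 ]
(233, 211) [0.494 0.002 0.02 ]
(150, 205) [0.506 0.261 0.02 ]
```

View pics/crop1.png

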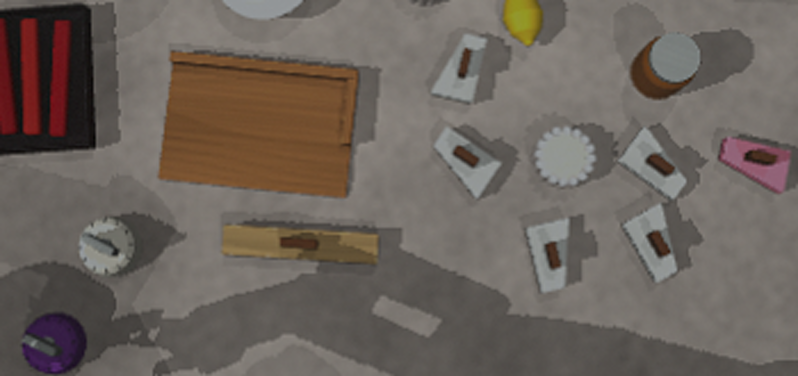

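```bash
cat >> h.py <<'E'
def now():
    st=manip.state();R=np.array(st['orientation']);return st,np.array(st['ee_pos']),np.degrees(np.arctan2(R[1,2],R[0,2])),R
def plan(p,a,p0=None,a0=None):
    """advice: shifts (cm, tool axes) and turns per 5-row call from p0,a0 to p,a (tool down, jaw axis at a deg)"""
    st,pe,ae,R=now()
    if p0 is None: p0,a0=pe,ae
    p,p0=np.array(p,float),np.array(p0,float);d=(a-a0+180)%360-180
    j=np.degrees(st['joint_pos'][0]);n=int(max(np.ceil(np.linalg.norm(p-p0)/.2),np.ceil(abs(d)/35),1))
    print(f'-> {p.round(4)} a={a:.1f} j6end~{(np.degrees(np.arctan2(p[1],p[0]))-a+180)%360-180:.0f} turn {d:.1f}')
    for i in range(n):
        t=np.radians(a0+d*i/n);s=(p-p0)/n*100
        rows=min(5,max(2,int(np.ceil(max(np.linalg.norm(s)/4.1,abs(d)/n/7.1))+1)))
        print(rows,'x',[round(float(x),2) for x in (-s[2],-s[0]*np.sin(t)+s[1]*np.cos(t),s[0]*np.cos(t)+s[1]*np.sin(t))],'turn',round(float(np.radians(-d/n)),3))
    return p,a
def show():
    st,p,a,R=now();print('t %.1f'%st['t'],'p',p.round(4),'a %.1f'%a,'tilt',R[2,0].round(4),'F',np.round(st['force'],1),'M',np.round(st['torque'],2),'gap %.4f'%st['finger_gap'],'j6 %.2f'%st['joint_pos'][5])
E
python3 -c "
from h import *
plan([.53,-.09,.38],90)"
```

```text
-> [ 0.53 -0.09  0.38] a=90.0 j6end~-100 turn 19.2
5 x [-3.74, -13.25, -12.12] turn -0.084
5 x [-3.74, -12.19, -13.19] turn -0.084
5 x [-3.74, -11.04, -14.17] turn -0.084
5 x [-3.74, -9.81, -15.04] turn -0.084
```

```bash
python3 -m crank '[[-3.7,-13.2,-12.1,-0.084,0,0,60],[-3.7,-13.2,-12.1,-0.084,0,0,60],[-3.7,-13.2,-12.1,-0.084,0,0,60],[-3.7,-13.2,-12.1,-0.084,0,0,60],[-3.7,-13.2,-12.1,-0.084,0,0,60]]'
python3 -m crank '[[-3.7,-12.2,-13.2,-0.084,0,0,60],[-3.7,-12.2,-13.2,-0.084,0,0,60],[-3.7,-12.2,-13.2,-0.084,0,0,60],[-3.7,-12.2,-13.2,-0.084,0,0,60],[-3.7,-12.2,-13.2,-0.084,0,0,60]]'
python3 -m crank '[[-3.7,-11,-14.2,-0.084,0,0,60],[-3.7,-11,-14.2,-0.084,0,0,60],[-3.7,-11,-14.2,-0.084,0,0,60],[-3.7,-11,-14.2,-0.084,0,0,60],[-3.7,-11,-14.2,-0.084,0,0,60]]'
python3 -m crank '[[-3.7,-9.8,-15,-0.084,0,0,60],[-3.7,-9.8,-15,-0.084,0,0,60],[-3.7,-9.8,-15,-0.084,0,0,60],[-3.7,-9.8,-15,-0.084,0,0,60],[-3.7,-9.8,-15,-0.084,0,0,60]]'
python3 - <<'E'
from h import *
show();st=manip.state();c=manip.read_camera('wrist');show()
cv2.imwrite('pics/w1.png',c['frame'])
E
```

```text
t: 0.62
ee_pos: [0.276, 0.3819, 0.2692]
orientation: [[0.002, -0.968, 0.252], [-0.001, 0.252, 0.968], [-1.0, -0.002, -0.0]]
force: [0.6, 1.0, -1.2]
finger_gap: 0.0511
t: 1.03
ee_pos: [0.3615, 0.2234, 0.3066]
orientation: [[0.003, -0.985, 0.171], [-0.001, 0.171, 0.985], [-1.0, -0.003, -0.001]]
force: [-0.5, 0.6, 0.5]
finger_gap: 0.0513
t: 1.45
ee_pos: [0.4463, 0.0644, 0.3434]
orientation: [[0.003, -0.996, 0.088], [-0.002, 0.088, 0.996], [-1.0, -0.003, -0.002]]
force: [0.9, -0.5, -0.1]
finger_gap: 0.0508
t: 1.87
ee_pos: [0.5311, -0.0939, 0.3797]
orientation: [[0.001, -1.0, 0.004], [-0.002, 0.004, 1.0], [-1.0, -0.001, -0.002]]
force: [-0.6, 0.5, 0.6]
finger_gap: 0.0512
t 1.9 p [ 0.5311 -0.0939  0.3797] a 89.8 tilt -1.0 F [-0.6  0.5  0.6] M [ 0.04  0.03 -0.01] gap 0.0512 j6 -1.90
t 1.9 p [ 0.5316 -0.0948  0.3797] a 89.7 tilt -1.0 F [ 1.1 -1.7  0.4] M [-0.07 -0.12 -0.04] gap 0.0517 j6 -1.90
```

View pics/w1.png

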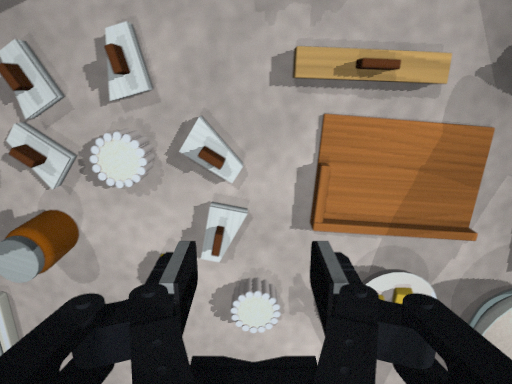

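The wrist view shows the board clearly: its open -x edge runs (322,114) to (493,126), the rail runs along the bottom and the cheek is at the left. All five tins and the bar (372,65) are visible. Now I'll measure the board lines and tin poses.

```bash
cat >> h.py <<'E'
def fitl(P):
    P=np.array(P)[:,:2]
    for _ in range(3):
        m=P.mean(0);d=np.linalg.svd(P-m)[2][0];r=(P-m)@np.array([-d[1],d[0]]);k=abs(r)<max(2*r.std(),5e-4);P=P[k]
    return m,d*np.sign(d[1] if abs(d[1])>abs(d[0]) else d[0]),r.std()
def board(c,st):
    h=cv2.cvtColor(c['frame'],cv2.COLOR_BGR2HSV)
    return ((h[...,0]>5)&(h[...,0]<20)&(h[...,1]>100)&(h[...,2]>40)).astype(np.uint8)
def lids(c,st,z=.03,thr=150):
    h=cv2.cvtColor(c['frame'],cv2.COLOR_BGR2HSV);m=((h[...,2]>thr)&(h[...,1]<45)).astype(np.uint8)
    m=cv2.morphologyEx(m,cv2.MORPH_OPEN,np.ones((3,3)));out=[]
    for q in cv2.findContours(m,cv2.RETR_EXTERNAL,cv2.CHAIN_APPROX_NONE)[0]:
        if cv2.contourArea(q)<400: continue
        H=cv2.convexHull(q);_,tri=cv2.minEnclosingTriangle(H)
        for e in np.arange(.02,.12,.005):
            k=cv2.approxPolyDP(H,e*cv2.arcLength(H,True),True)
            if len(k)<=4:break
        if len(k)==4: out.append((H.reshape(-1,2).mean(0),np.array([onplane(c,*x[0],z,st)[:2] for x in k])))
    return out
E
python3 - <<'E'
from h import *
st,_,_,_=now();c=manip.read_camera('wrist');m=board(c,st);m=cv2.morphologyEx(m,cv2.MORPH_OPEN,np.ones((3,3)))
n,L,S,_=cv2.connectedComponentsWithStats(m);k=L[170,400];M=L==k;print(S[k])
top=[onplane(c,u,np.nonzero(M[:,u])[0][0]-.5,.008,st) for u in range(340,480)]
bot=[onplane(c,u,np.nonzero(M[:,u])[0][-1]+.5,.033,st) for u in range(330,465)]
rt=[onplane(c,np.nonzero(M[v])[0][-1]+.5,v,.008,st) for v in range(140,215)]
lt=[onplane(c,np.nonzero(M[v])[0][0]-.5,v,.008,st) for v in range(120,155)]
for n_,P in zip(('-x edge','+x rail','+y','-y'),(top,bot,rt,lt)):
    a,d,s=fitl(P);print(n_,a.round(4),'ang %.2f'%np.degrees(np.arctan2(d[1],d[0])),s.round(5))
for u,k in lids(c,st):
    e=np.linalg.norm(np.roll(k,-1,0)-k,axis=1);print('lid px',u.round(),'edges mm',(e*1000).round(),k.round(3).tolist())
for o in grips(c,st,amin=60,amax=2000): print(*o)
E
```

```text
[  312   113   184   127 19139]
-x edge [0.504  0.1343] ang 85.66 0.00042
+x rail [0.6783 0.1257] ang 85.69 0.00049
+y [0.5941 0.262 ] ang -4.26 0.00047
-y [0.5309 0.0055] ang -4.16 0.00045
lid px [120. 370.] edges mm [51. 53. 57. 25.] [[0.926, -0.323], [0.977, -0.326], [0.978, -0.379], [0.931, -0.348]]
lid px [500. 335.] edges mm [108.  79.  11.  56.] [[0.822, 0.34], [0.926, 0.369], [0.877, 0.307], [0.867, 0.307]]
lid px [27. 78.] edges mm [86. 53. 90. 29.] [[0.391, -0.42], [0.463, -0.372], [0.494, -0.416], [0.408, -0.443]]
lid px [299. 210.] edges mm [409. 800. 550. 527.] [[0.358, 0.202], [0.757, 0.29], [0.866, -0.503], [0.346, -0.325]]
219.1 239.8 203 [ 0.6712 -0.1477] 167.1 [10. 44.]
413.9 222.4 1886 [0.646  0.1341] 88.5 [ 29. 195.]
445.7 193.8 544 [0.6029 0.1737] 87.5 [14. 92.]
213.1 156.2 302 [ 0.5477 -0.1513] 57.7 [16. 34.]
28.5 154.7 499 [ 0.5433 -0.4061] 74.6 [23. 42.]
458.9 168.1 1969 [0.5659 0.1864] 102.7 [57. 86.]
319.4 177.9 505 [ 0.5799 -0.0064] 176.0 [ 11. 139.]
15.5 75.3 573 [ 0.439  -0.4037] 51.0 [24. 39.]
377.0 64.3 645 [0.4312 0.0597] 94.6 [18. 54.]
118.1 57.4 462 [ 0.4204 -0.2662] -156.8 [19. 36.]
```

```bash
cat >> h.py <<'E'
YB=-4.3; OB=np.array([.6063,.1304])
def bw(x,y,yb=None):
    t=np.radians(YB);return OB+np.array([x*np.cos(t)-y*np.sin(t),x*np.sin(t)+y*np.cos(t)])/1000
def wb(p):
    t=np.radians(YB);d=(np.array(p)[:2]-OB)*1000;return np.array([d[0]*np.cos(t)+d[1]*np.sin(t),-d[0]*np.sin(t)+d[1]*np.cos(t)])
def chain(*legs):
    p0=a0=None
    for p,a in legs: p0,a0=plan(p,a,p0,a0)
E
python3 -c "
from h import *
chain(([.674,-.148,.12],80),([.674,-.148,.037],80))"
```

```text
-> [ 0.674 -0.148  0.12 ] a=80.0 j6end~-92 turn -9.8
5 x [12.95, -7.19, -2.76] turn 0.085
5 x [12.95, -7.4, -2.14] turn 0.085
-> [ 0.674 -0.148  0.037] a=80.0 j6end~-92 turn 0.0
4 x [8.3, 0.0, 0.0] turn 0.0
```

```bash
python3 -m crank '[[13,-7.2,-2.8,0.085,0,0,60],[13,-7.2,-2.8,0.085,0,0,60],[13,-7.2,-2.8,0.085,0,0,60],[13,-7.2,-2.8,0.085,0,0,60],[13,-7.2,-2.8,0.085,0,0,60]]' >/dev/null
python3 -m crank '[[13,-7.4,-2.1,0.085,0,0,60],[13,-7.4,-2.1,0.085,0,0,60],[13,-7.4,-2.1,0.085,0,0,60],[13,-7.4,-2.1,0.085,0,0,60],[13,-7.4,-2.1,0.085,0,0,60]]' >/dev/null
python3 -m crank '[[4,0,0,0,0,0,60],[8.3,0,0,0,0,0,60],[8.3,0,0,0,0,0,60],[8.3,0,0,0,0,0,60]]'
python3 -m crank '[[0,0,0,0,0,0,0],[0,0,0,0,0,0,0],[0,0,0,0,0,0,0],[0,0,0,0,0,0,0],[0,0,0,0,0,0,0]]'
python3 - <<'E'
from h import *
show()
p=bw(12,-92.5)
chain(([.674,-.148,.14],80),([*p,.14],YB+90),([*p,.055],YB+90))
E
```

```text
t: 3.13
ee_pos: [0.6707, -0.1426, 0.0351]
orientation: [[-0.006, -0.986, 0.168], [0.002, 0.168, 0.986], [-1.0, 0.006, 0.001]]
force: [-0.9, 0.3, -0.2]
finger_gap: 0.0514
t: 3.55
ee_pos: [0.6759, -0.145, 0.0406]
orientation: [[0.006, -0.986, 0.169], [-0.002, 0.169, 0.986], [-1.0, -0.006, -0.001]]
force: [-1.1, 0.5, 6.6]
finger_gap: 0.0111
t 3.5 p [ 0.6759 -0.145   0.0406] a 80.3 tilt -1.0 F [-1.1  0.5  6.6] M [ 0.12 -0.07  0.04] gap 0.0111 j6 -1.74
-> [ 0.674 -0.148  0.14 ] a=80.0 j6end~-92 turn -0.3
4 x [-9.94, 0.13, -0.32] turn 0.005
-> [0.6113 0.0373 0.14  ] a=85.7 j6end~-82 turn 5.7
5 x [-0.0, 9.39, 17.16] turn -0.099
-> [0.6113 0.0373 0.055 ] a=85.7 j6end~-82 turn 0.0
4 x [8.5, 0.0, 0.0] turn -0.0
```

```bash
python3 -m crank '[[-4,0,0,0,0,0,0],[-8,0,0,0,0,0,0],[-10,0,0,0,0,0,0],[-10,0,0,0,0,0,0],[-10,0,0,0,0,0,0]]'
python3 -m crank '[[0,2,3.5,-0.099,0,0,0],[0,4,7.5,-0.099,0,0,0],[0,6.2,11.5,-0.099,0,0,0],[0,8.2,15.2,-0.099,0,0,0],[0,9.4,17.2,-0.099,0,0,0]]' >/dev/null
python3 -m crank '[[0,0,0,0,0,0,0],[0,0,0,0,0,0,0]]'
python3 - <<'E'
from h import *
show();p=bw(12,-92.5);plan([*p,.055],YB+90)
c=manip.read_camera('wrist');cv2.imwrite('pics/w2.png',c['frame'])
E
```

```text
t: 3.97
ee_pos: [0.6748, -0.1448, 0.1395]
orientation: [[0.005, -0.986, 0.169], [-0.002, 0.169, 0.986], [-1.0, -0.005, -0.001]]
force: [-0.5, -0.2, -1.9]
finger_gap: 0.0111
t: 4.55
ee_pos: [0.607, 0.0431, 0.1337]
orientation: [[-0.005, -0.998, 0.067], [0.0, 0.067, 0.998], [-1.0, 0.005, -0.0]]
force: [-0.2, -0.1, -1.5]
finger_gap: 0.0109
t 4.5 p [0.607  0.0431 0.1337] a 86.1 tilt -1.0 F [-0.2 -0.1 -1.5] M [-0.05 -0.01  0.  ] gap 0.0109 j6 -1.57
-> [0.6113 0.0373 0.055 ] a=85.7 j6end~-82 turn -0.4
3 x [7.87, -0.47, -0.55] turn 0.008
```

View pics/w2.png

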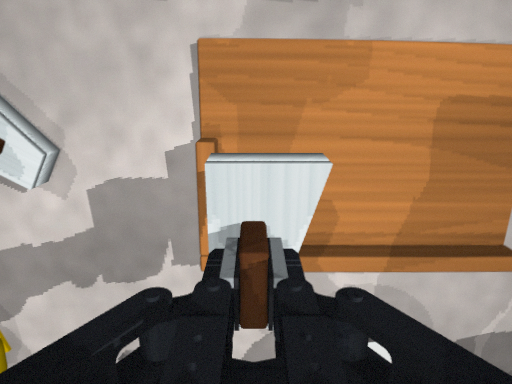

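The tin is held with its straight side facing the cheek (left edge at column 206) and its narrow end toward the rail. I'll lower it now.

```bash
python3 -m crank '[[4,-0.5,-0.5,0.008,0,0,0],[7.8,-0.5,-0.5,0.008,0,0,0],[7.8,-0.5,-0.5,0.008,0,0,0],[7.8,-0.5,-0.5,0.008,0,0,0],[7.8,-0.5,-0.5,0.008,0,0,0]]'
python3 - <<'E'
from h import *
show();print(wb(now()[1]));p=bw(12,-92.5);plan([*p,.048],YB+90)
c=manip.read_camera('wrist');show()
E
```

```text
t: 5.02
ee_pos: [0.6182, 0.0356, 0.0595]
orientation: [[0.007, -0.997, 0.082], [0.003, 0.082, 0.997], [-1.0, -0.007, 0.003]]
force: [4.7, 5.3, 2.3]
finger_gap: 0.011
t 5.0 p [0.6182 0.0356 0.0595] a 85.3 tilt -1.0 F [4.7 5.3 2.3] M [ 0.96 -0.82 -0.06] gap 0.0110 j6 -1.57
[ 18.92773441 -93.64219003]
-> [0.6113 0.0373 0.048 ] a=85.7 j6end~-82 turn 0.4
2 x [1.15, 0.69, 0.11] turn -0.007
t 5.1 p [0.6181 0.0356 0.0595] a 85.3 tilt -1.0 F [3.6 4.5 0.7] M [ 0.96 -0.88 -0.03] gap 0.0110 j6 -1.57
```

```bash
python3 -m crank '[[0,0.5,0.3,0,0,0,0],[0,0.5,0.3,0,0,0,0],[0,0.5,0.3,0,0,0,0]]'
python3 - <<'E'
from h import *
show();print(wb(now()[1]))
c=manip.read_camera('wrist');show();cv2.imwrite('pics/w3.png',c['frame'])
E
```

```text
t: 5.32
ee_pos: [0.611, 0.0379, 0.059]
orientation: [[0.003, -0.997, 0.08], [-0.001, 0.08, 0.997], [-1.0, -0.003, -0.001]]
force: [2.0, 0.2, 2.3]
finger_gap: 0.0111
t 5.3 p [0.611  0.0379 0.059 ] a 85.4 tilt -1.0 F [2.  0.2 2.3] M [-0.11 -0.55  0.01] gap 0.0111 j6 -1.57
[ 11.61175446 -91.9118834 ]
t 5.4 p [0.6109 0.0379 0.059 ] a 85.4 tilt -1.0 F [ 1.6 -0.8  3.5] M [-0.11 -0.58 -0.02] gap 0.0111 j6 -1.57
```

View pics/w3.png

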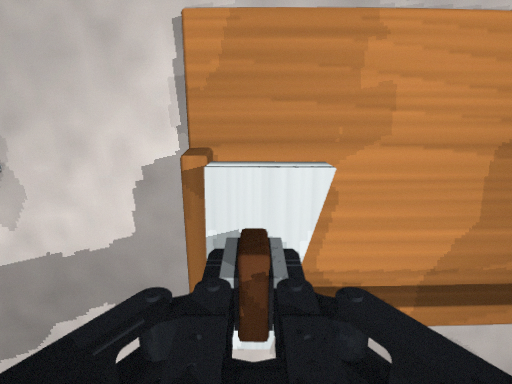

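Run:
```python
from h import *
st,_,_,_=now();c=manip.read_camera('wrist')
for u,v,z in [(206,163,.049),(334,163,.049),(206,240,.049),(212,152,.033),(183,152,.033),(184,10,.008),(400,286,.033),(400,306,.033),(400,324,.033),(243,335,.083),(265,335,.083),(240,230,.083),(267,230,.083)]: print(u,v,z,wb(onplane(c,u,v,z,st)).round(1))
f=c['frame']; print(f[100:400:6,400].tolist()[25:])
```

```text
206 163 0.049 [ -29.8 -113.8]
334 163 0.049 [-29.5 -56.1]
206 240 0.049 [   8.2 -115.6]
212 152 0.033 [ -31.8 -112.9]
183 152 0.033 [ -31.9 -127.3]
184 10 0.008 [-100.7 -127.5]
400 286 0.033 [ 45.  -10.3]
400 306 0.033 [58.3 -8.5]
400 324 0.033 [70.8 -6.9]
243 335 0.083 [ 35.6 -97.1]
265 335 0.083 [ 35.7 -88. ]
240 230 0.083 [-11.7 -97.5]
267 230 0.083 [-11.7 -87.5]
[[67, 127, 195], [62, 122, 187], [65, 124, 186], [67, 124, 190], [57, 107, 164], [60, 111, 174], [33, 62, 90], [39, 66, 98], [36, 66, 101], [35, 65, 100], [49, 89, 135], [29, 18, 22], [28, 25, 24], [35, 32, 28], [33, 27, 28], [33, 26, 23], [28, 22, 20], [23, 15, 16], [25, 24, 23], [32, 26, 25], [30, 26, 26], [25, 21, 24], [26, 20, 18]]
```

```bash
sed -i 's/OB=np.array(\[.*\])/OB=np.array([.6066,.1341])/' h.py
python3 -m crank '[[0,0,0.4,0,0,0,0],[0,0,0.4,0,0,0,0],[0.5,0,0.4,0,0,0,0],[0.5,0,0.4,0,0,0,0]]'
python3 -c "
from h import *
show();print(wb(now()[1]))"
python3 -m crank '[[0.3,0,0,0,0,0,0],[0.4,0,0,0,0,0,0],[0.4,0,0,0,0,0,0]]'
python3 -c "
from h import *
show();print(wb(now()[1]))"
```

```text
t: 5.75
ee_pos: [0.6105, 0.0428, 0.0578]
orientation: [[0.0, -0.997, 0.078], [-0.001, 0.078, 0.997], [-1.0, -0.0, -0.001]]
force: [-11.2, -1.6, 25.9]
finger_gap: 0.011
t 5.8 p [0.6105 0.0428 0.0578] a 85.5 tilt -1.0 F [-11.2  -1.6  25.9] M [-0.6   0.72 -0.21] gap 0.0110 j6 -1.56
[ 10.71894749 -90.72560921]
t: 6.0
ee_pos: [0.6105, 0.0429, 0.0573]
orientation: [[0.0, -0.997, 0.078], [-0.002, 0.078, 0.997], [-1.0, -0.001, -0.001]]
force: [-20.4, -1.1, 43.8]
finger_gap: 0.0106
t 6.0 p [0.6105 0.0429 0.0573] a 85.5 tilt -1.0 F [-20.4  -1.1  43.8] M [-0.73  1.82 -0.31] gap 0.0106 j6 -1.56
[ 10.74926891 -90.6303777 ]
```

The tin's narrow end appears to have touched the rail top, since my transit reading hadn't settled. I'll lift, back off and lower again.

```bash
python3 -m crank '[[-2.9,0,0,0,0,0,0],[-2.9,0,0,0,0,0,0],[-2.9,0.8,0,0,0,0,0],[-2.9,0.8,0,0,0,0,0],[-2.9,0.8,0,0,0,0,0]]'
python3 -m crank '[[1.5,0,0,0,0,0,0],[2,0,0,0,0,0,0],[2,0,0,0,0,0,0],[2,0,0,0,0,0,0]]'
python3 - <<'E'
from h import *
show();print(wb(now()[1]))
c=manip.read_camera('scene');cv2.imwrite('pics/s2.png',cv2.resize(c['frame'][170:245,250:370],None,fx=6,fy=6,interpolation=cv2.INTER_CUBIC))
E
```

```text
t: 6.42
ee_pos: [0.5985, 0.0443, 0.0752]
orientation: [[-0.007, -0.997, 0.078], [0.001, 0.078, 0.997], [-1.0, 0.007, 0.0]]
force: [0.1, -0.3, -2.6]
finger_gap: 0.011
t: 6.75
ee_pos: [0.6004, 0.0439, 0.0565]
orientation: [[-0.004, -0.997, 0.079], [0.0, 0.079, 0.997], [-1.0, 0.004, 0.0]]
force: [0.6, 0.4, -1.6]
finger_gap: 0.0111
t 6.8 p [0.6004 0.0439 0.0565] a 85.5 tilt -1.0 F [ 0.6  0.4 -1.6] M [ 0.01 -0.03 -0.03] gap 0.0111 j6 -1.56
[  0.5951943  -90.43034355]
```

View pics/s2.png

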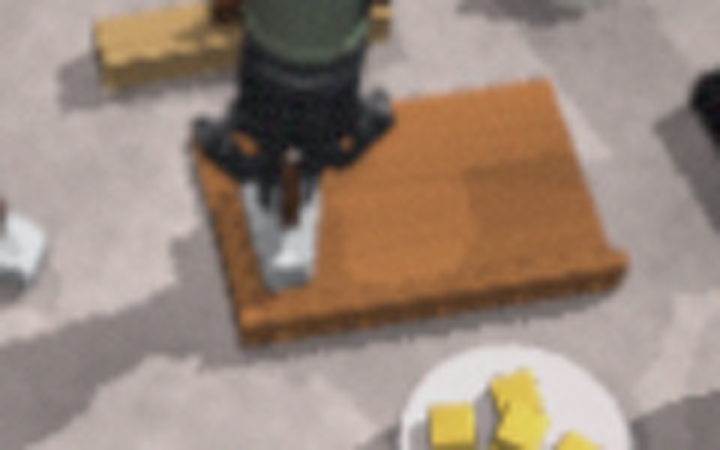

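The tin now hangs free over the board, clear of the rail. I'll lower it to contact.

```bash
python3 -m crank '[[0.4,0,0,0,0,0,0],[0.7,0,0,0,0,0,0],[0.7,0,0,0,0,0,0],[0.7,0,0,0,0,0,0]]'
python3 -m crank '[[0.2,0,0,0,0,0,0],[0.2,0,0,0,0,0,0],[0.2,0,0,0,0,0,0]]'
python3 -m crank '[[0.2,0,0,0,0,0,0],[0.2,0,0,0,0,0,0],[0.2,0,0,0,0,0,0]]'
python3 -c "
from h import *
show();print(wb(now()[1]))"
```

```text
t: 7.13
ee_pos: [0.6018, 0.0437, 0.0511]
orientation: [[-0.0, -0.997, 0.079], [0.0, 0.079, 0.997], [-1.0, 0.0, 0.0]]
force: [-0.1, 0.1, -0.5]
finger_gap: 0.0109
t: 7.38
ee_pos: [0.6019, 0.0437, 0.0493]
orientation: [[-0.0, -0.997, 0.079], [-0.0, 0.079, 0.997], [-1.0, 0.0, -0.0]]
force: [-0.4, 0.2, -1.5]
finger_gap: 0.0107
t: 7.63
ee_pos: [0.6018, 0.0438, 0.0471]
orientation: [[-0.0, -0.997, 0.079], [0.0, 0.079, 0.997], [-1.0, 0.0, -0.0]]
force: [0.4, -0.3, -2.1]
finger_gap: 0.0109
t 7.6 p [0.6018 0.0438 0.0471] a 85.5 tilt -1.0 F [ 0.4 -0.3 -2.1] M [-0.04 -0.04  0.01] gap 0.0109 j6 -1.56
[  1.95709818 -90.44557314]
```

```bash
python3 -m crank '[[0.2,0,0,0,0,0,0],[0.3,0,0,0,0,0,0],[0.3,0,0,0,0,0,0]]'
python3 -m crank '[[0.15,0,0,0,0,0,0],[0.15,0,0,0,0,0,0],[0.15,0,0,0,0,0,0]]'
python3 -m crank '[[0,-0.3,0,0,0,0,0],[0,-0.6,0,0,0,0,0],[0,-0.6,0,0,0,0,0]]'
python3 -m crank '[[0,0,-0.2,0,0,0,0],[0,0,-0.4,0,0,0,0],[0,0,-0.4,0,0,0,0]]'
python3 -c "
from h import *
show();print(wb(now()[1]))"
```

```text
t: 7.88
ee_pos: [0.6016, 0.0438, 0.0439]
orientation: [[-0.001, -0.997, 0.079], [0.0, 0.079, 0.997], [-1.0, 0.001, -0.0]]
force: [0.3, -0.7, -1.7]
finger_gap: 0.0106
t: 8.13
ee_pos: [0.6018, 0.0438, 0.0426]
orientation: [[-0.0, -0.997, 0.079], [0.0, 0.079, 0.997], [-1.0, 0.0, -0.0]]
force: [0.1, -0.5, -1.2]
finger_gap: 0.0115
t: 8.38
ee_pos: [0.6079, 0.0433, 0.0428]
orientation: [[-0.001, -0.997, 0.079], [0.0, 0.079, 0.997], [-1.0, 0.001, -0.0]]
force: [-1.2, 0.3, -1.8]
finger_gap: 0.0111
t: 8.63
ee_pos: [0.6075, 0.0389, 0.0426]
orientation: [[-0.0, -0.997, 0.079], [-0.0, 0.079, 0.997], [-1.0, 0.0, -0.0]]
force: [-0.5, 0.7, -1.5]
finger_gap: 0.011
t 8.6 p [0.6075 0.0389 0.0426] a 85.5 tilt -1.0 F [-0.5  0.7 -1.5] M [-0.08  0.19 -0.01] gap 0.0110 j6 -1.57
[  7.99812489 -94.82947003]
```

```bash
python3 -m crank '[[0.15,0,0,0,0,0,0],[0.15,0,0,0,0,0,0],[0.15,0,0,0,0,0,0]]'
python3 -m crank '[[0.15,0,0,0,0,0,0],[0.15,0,0,0,0,0,0],[0.15,0,0,0,0,0,0]]'
python3 - <<'E'
from h import *
show();print(wb(now()[1]));st=manip.state()
c=manip.read_camera('wrist');cv2.imwrite('pics/w4.png',c['frame'])
E
```

```text
t: 8.88
ee_pos: [0.608, 0.039, 0.0419]
orientation: [[0.001, -0.997, 0.079], [-0.0, 0.079, 0.997], [-1.0, -0.001, -0.0]]
force: [-1.3, 0.1, 1.5]
finger_gap: 0.0117
t: 9.13
ee_pos: [0.6085, 0.039, 0.0415]
orientation: [[0.001, -0.997, 0.079], [-0.001, 0.079, 0.997], [-1.0, -0.002, -0.0]]
force: [-2.1, -0.4, 7.5]
finger_gap: 0.0111
t 9.1 p [0.6085 0.039  0.0415] a 85.5 tilt -1.0 F [-2.1 -0.4  7.5] M [0.01 0.99 0.05] gap 0.0111 j6 -1.57
[  9.02000521 -94.70898786]
```

View pics/w4.png

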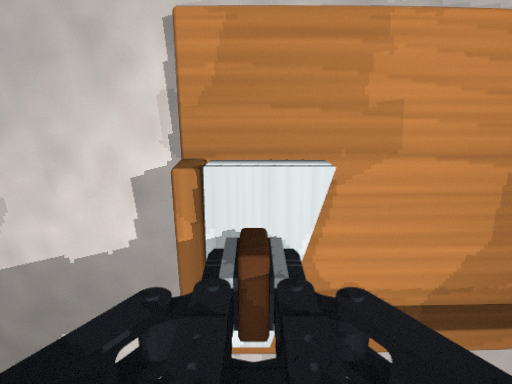

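The tin is on the board and against the cheek (column 206). I'll release it so it settles flat, then re-grip and push it to the rail and cheek.

```bash
python3 -m crank '[[0,0,0,0,0,0,30],[-0.3,0,0,0,0,0,30],[-0.3,0,0,0,0,0,30]]' >/dev/null
python3 -m crank '[[0,0,0,0,0,0,0],[0,0,0,0,0,0,0],[0,0,0,0,0,0,0],[0,0,0,0,0,0,0]]'
python3 -m crank '[[0,-0.3,0,0,0,0,0],[0,-0.3,0,0,0,0,0],[0,-0.3,0,0,0,0,0]]'
python3 -m crank '[[0,-0.2,0,0,0,0,0],[0,-0.2,0,0,0,0,0],[0,-0.2,0,0,0,0,0]]'
python3 -m crank '[[0,0,-0.1,0,0,0,0],[0,0,-0.1,0,0,0,0],[0,0,-0.1,0,0,0,0]]'
python3 -c "
from h import *
show();print(wb(now()[1]))"
```

```text
t: 9.77
ee_pos: [0.608, 0.0393, 0.043]
orientation: [[0.001, -0.997, 0.079], [-0.0, 0.079, 0.997], [-1.0, -0.001, 0.0]]
force: [-0.5, 0.5, 0.8]
finger_gap: 0.0111
t: 10.02
ee_pos: [0.6081, 0.0393, 0.0431]
orientation: [[-0.006, -0.997, 0.078], [0.0, 0.078, 0.997], [-1.0, 0.006, -0.0]]
force: [-8.6, 0.1, 9.0]
finger_gap: 0.011
t: 10.27
ee_pos: [0.6081, 0.0393, 0.0432]
orientation: [[-0.011, -0.997, 0.078], [0.0, 0.078, 0.997], [-1.0, 0.011, -0.001]]
force: [-14.1, 0.3, 14.5]
finger_gap: 0.0109
t: 10.52
ee_pos: [0.6081, 0.0392, 0.0432]
orientation: [[-0.01, -0.997, 0.078], [0.002, 0.078, 0.997], [-1.0, 0.01, 0.001]]
force: [-12.7, 2.5, 13.9]
finger_gap: 0.011
t 10.5 p [0.6081 0.0392 0.0432] a 85.5 tilt -0.9999 F [-12.7   2.5  13.9] M [0.4  1.76 0.02] gap 0.0110 j6 -1.57
[  8.6588218  -94.54198322]
```

```bash
python3 -m crank '[[0,0.3,-0.1,0,0,0,0],[0,0.3,-0.1,0,0,0,0],[0,0.3,-0.1,0,0,0,0]]'
python3 -m crank '[[0,0,-0.1,0,0,0,0],[0,0,-0.1,0,0,0,0],[0,0,0,0,0,0,0],[0,0,0,0,0,30,0]]' >/dev/null
python3 -c "
from h import *
show();print(wb(now()[1]))"
```

```text
t: 10.77
ee_pos: [0.608, 0.0381, 0.043]
orientation: [[-0.003, -0.997, 0.078], [0.001, 0.078, 0.997], [-1.0, 0.003, 0.001]]
force: [-4.8, 2.6, 7.4]
finger_gap: 0.011
t 11.1 p [0.6108 0.0375 0.043 ] a 85.5 tilt -0.9925 F [-3.8  0.2  6.3] M [ 0.25  1.13 -0.01] gap 0.0111 j6 -1.57
[ 11.44882499 -96.0241705 ]
```

I mistyped the opening into the turn column, which tilted the tool by one row's limit (7°) about tool z. I'll undo it now, checking the sign first.

```bash
python3 -c "
from h import *
R=now()[3];print(R.round(3).tolist())
for s in (1,-1): print(s,(R@cv2.Rodrigues(np.array([0,0,s*.125]))[0])[2].round(4))"
```

```text
[[0.122, -0.989, 0.079], [-0.009, 0.079, 0.997], [-0.993, -0.122, 0.001]]
1 [-1.      0.0028  0.001 ]
-1 [-0.9696 -0.2447  0.001 ]
```

```bash
python3 -m crank '[[0,0,0,0,0,0.125,0],[0,0,0,0,0,0.125,0],[0,0,0,0,0,0.125,0]]'
python3 -c "
from h import *
show();print(wb(now()[1]))"
```

```text
t: 11.35
ee_pos: [0.6078, 0.0373, 0.0424]
orientation: [[-0.003, -0.997, 0.079], [0.0, 0.079, 0.997], [-1.0, 0.003, 0.0]]
force: [-4.6, 0.9, 0.1]
finger_gap: 0.0113
t 11.3 p [0.6078 0.0373 0.0424] a 85.5 tilt -1.0 F [-4.6  0.9  0.1] M [0.16 0.58 0.01] gap 0.0113 j6 -1.57
[  8.4100744  -96.40221878]
```

```bash
python3 -m crank '[[0,0,-0.15,0,0,0,0],[0,0,-0.15,0,0,0,0],[0,0,-0.15,0,0,0,0]]'
python3 -m crank '[[0,0,-0.15,0,0,0,0],[0,0,-0.15,0,0,0,0],[0,0,-0.15,0,0,0,0]]'
python3 -c "
from h import *
show();print(wb(now()[1]))
c=manip.read_camera('wrist');cv2.imwrite('pics/w5.png',c['frame'])"
```

```text
t: 11.6
ee_pos: [0.6077, 0.0371, 0.0419]
orientation: [[-0.004, -0.997, 0.078], [0.002, 0.078, 0.997], [-1.0, 0.004, 0.002]]
force: [-4.8, 4.3, 4.1]
finger_gap: 0.0111
t: 11.85
ee_pos: [0.6077, 0.037, 0.0419]
orientation: [[-0.004, -0.997, 0.078], [0.005, 0.078, 0.997], [-1.0, 0.004, 0.004]]
force: [-5.3, 7.4, 4.2]
finger_gap: 0.011
t 11.8 p [0.6077 0.037  0.0419] a 85.5 tilt -1.0 F [-5.3  7.4  4.2] M [1.35 0.68 0.17] gap 0.0110 j6 -1.58
[  8.37114592 -96.71851625]
```

View pics/w5.png

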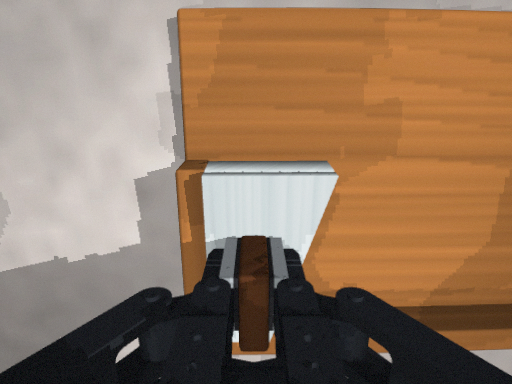

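Both contacts are felt and the tin sits flat, so I'll release, rise and re-check the other tins.

```bash
sed -i 's/OB=np.array(\[.*\])/OB=np.array([.6065,.1324])/' h.py
python3 -m crank '[[0,0.1,0.2,0,0,0,35],[0,0.1,0.2,0,0,0,35],[-3,0.1,0.2,0,0,0,35],[-7,0.1,0.2,0,0,0,35],[-10,0.1,0.2,0,0,0,35]]' 
python3 -m crank '[[-4,4,-4,0.1,0,0,40],[-8,8,-8,0.2,0,0,40],[-10,12,-10,0.3,0,0,40],[-10,14,-14,0.4,0,0,40],[-10,14,-14,0.4,0,0,40]]' >/dev/null
python3 -m crank '[[0,0,0,0,0,0,40],[0,0,0,0,0,0,40]]' >/dev/null
cat >> h.py <<'E'
def lidpose(c,st,xy,z=.03,rad=.075):
    """white lid near xy: fill region, get axis & wide end from widths; returns centre est, yaw"""
    h=cv2.cvtColor(c['frame'],cv2.COLOR_BGR2HSV);m=((h[...,2]>120)&(h[...,1]<28)).astype(np.uint8)
    return m
E
python3 - <<'E'
from h import *
show()
c=manip.read_camera('top')
for o in grips(c,roi=(250,130,400,260)):print('top',*o)
st=manip.state();c=manip.read_camera('wrist');cv2.imwrite('pics/w6.png',c['frame'])
for o in grips(c,st,amin=60,amax=2000): print(*o)
E
```

```text
t: 12.32
ee_pos: [0.6094, 0.0355, 0.1443]
orientation: [[0.002, -0.997, 0.079], [-0.001, 0.079, 0.997], [-1.0, -0.002, -0.001]]
force: [1.0, 0.4, 0.6]
finger_gap: 0.0298
t 12.9 p [ 0.4691 -0.0838  0.2393] a 62.3 tilt -1.0 F [-0.1  0.  -0.3] M [-0.01 -0.02  0.03] gap 0.0345 j6 -1.45
top 322.3 236.5 45 [ 0.4197 -0.2709] -166.3 [13. 32.]
top 369.0 231.4 53 [ 0.4387 -0.412 ] -147.6 [15. 33.]
top 370.4 196.6 36 [ 0.5445 -0.4166] 55.8 [11. 33.]
top 397.7 190.9 41 [ 0.5645 -0.5007] 174.5 [12. 35.]
top 365.5 158.5 280 [ 0.6625 -0.402 ] -138.7 [52. 78.]
4.9 357.3 109 [ 0.535  -0.4477] 101.1 [11. 21.]
27.7 341.9 118 [ 0.5298 -0.4077] 103.2 [ 6. 42.]
503.0 332.8 63 [0.7712 0.0795] 171.1 [ 6. 29.]
231.7 259.6 742 [ 0.5444 -0.148 ] 52.5 [27. 33.]
70.0 206.1 964 [ 0.4192 -0.2616] -146.1 [29. 35.]
496.7 192.9 92 [0.602 0.117] 85.6 [ 3. 34.]
380.6 218.3 1887 [0.574  0.0043] 170.3 [ 43. 121.]
493.9 111.4 374 [0.524  0.1367] 84.2 [12. 36.]
498.0 94.6 172 [0.5112 0.1445] 81.2 [ 5. 30.]
497.9 82.9 89 [0.5012 0.1473] 79.7 [ 3. 26.]
496.3 72.7 83 [0.492  0.1485] 85.6 [ 2. 30.]
379.2 52.3 1239 [0.4287 0.0604] 91.3 [17. 55.]
```

View pics/w6.png

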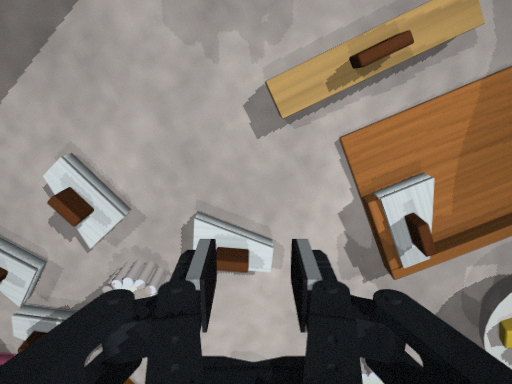

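The wrist view shows tin A in the cheek corner of the board, and the remaining tins and bar undisturbed. Next is T3 for slot B, by numbers.

Run:
```python
from h import *
chain(([.420,-.272,.12],104.5),([.420,-.272,.042],104.5))
p=bw(2,-46);print();chain_start=([.420,-.272,.15],104.5)
plan([.47,-.05,.15],YB+90,*chain_start);plan([*p,.15],YB+90,[.47,-.05,.15],YB+90)
```

```text
-> [ 0.42  -0.272  0.12 ] a=104.5 j6end~-137 turn 42.0
4 x [5.89, -2.19, -9.57] turn -0.366
4 x [5.89, 1.38, -9.72] turn -0.366
-> [ 0.42  -0.272  0.042] a=104.5 j6end~-137 turn 0.0
3 x [7.8, -0.0, 0.0] turn -0.0

-> [ 0.47 -0.05  0.15] a=85.7 j6end~-92 turn -18.8
4 x [-0.0, -5.2, 10.12] turn 0.164
4 x [-0.0, -3.48, 10.83] turn 0.164
-> [0.605  0.0864 0.15  ] a=85.7 j6end~-78 turn 0.0
5 x [-0.0, -12.44, 14.61] turn -0.0
```

```bash
python3 -m crank '[[3,-2.2,-5,-0.12,0,0,55],[5.9,-2.2,-9.6,-0.366,0,0,55],[5.9,-2.2,-9.6,-0.366,0,0,55],[5.9,-2.2,-9.6,-0.366,0,0,55]]' >/dev/null
python3 -m crank '[[3,1.4,-5,-0.12,0,0,55],[5.9,1.4,-9.7,-0.366,0,0,55],[5.9,1.4,-9.7,-0.366,0,0,55],[5.9,1.4,-9.7,-0.366,0,0,55],[5.9,1.4,-9.7,-0.366,0,0,55]]' >/dev/null
python3 -m crank '[[0,0,0,0,0,0,55],[0,0,0,0,0,0,55]]'
python3 - <<'E'
from h import *
show();plan([.420,-.272,.042],104.5)
c=manip.read_camera('wrist');st=manip.state();cv2.imwrite('pics/w7.png',c['frame']);
for o in grips(c,st,amin=60,amax=5000,roi=(120,120,400,330)): print(*o)
E
```

```text
t: 13.92
ee_pos: [0.4205, -0.2708, 0.1202]
orientation: [[0.001, -0.968, -0.251], [-0.0, -0.251, 0.968], [-1.0, -0.001, -0.0]]
force: [0.6, 0.5, 0.3]
finger_gap: 0.0468
t 13.9 p [ 0.4205 -0.2708  0.1202] a 104.6 tilt -1.0 F [0.6 0.5 0.3] M [ 0.02 -0.01 -0.01] gap 0.0468 j6 -2.57
-> [ 0.42  -0.272  0.042] a=104.5 j6end~-137 turn -0.1
3 x [7.82, 0.08, -0.1] turn 0.001
253.1 205.5 1156 [ 0.4163 -0.2731] -165.8 [11. 40.]
```

```bash
python3 -m crank '[[4,0.1,-0.1,0,0,0,55],[7.8,0.1,-0.1,0,0,0,55],[7.8,0.1,-0.1,0,0,0,55],[7.8,0.1,-0.1,0,0,0,55]]'
python3 -m crank '[[0,0,0,0,0,0,0],[0,0,0,0,0,0,0],[0,0,0,0,0,0,0],[0,0,0,0,0,0,0],[0,0,0,0,0,0,0]]'
python3 -m crank '[[-4,0,0,0,0,0,0],[-8,0,0,0,0,0,0],[-10.8,0,0,0,0,0,0],[-10.8,0,0,0,0,0,0],[-10.8,0,0,0,0,0,0]]'
python3 -m crank '[[0,-3,4,0.08,0,0,0],[0,-5.2,8,0.164,0,0,0],[0,-5.2,10.1,0.164,0,0,0],[0,-5.2,10.1,0.164,0,0,0]]' >/dev/null
python3 -m crank '[[0,-2,4,0.08,0,0,0],[0,-3.5,8,0.164,0,0,0],[0,-3.5,10.8,0.164,0,0,0],[0,-3.5,10.8,0.164,0,0,0]]' >/dev/null
python3 -m crank '[[0,-2.6,3,0,0,0,0],[0,-5.2,6.1,0,0,0,0],[0,-7.8,9.2,0,0,0,0],[0,-10.4,12.2,0,0,0,0],[0,-12.4,14.6,0,0,0,0]]' >/dev/null
python3 -m crank '[[0,0,0,0,0,0,0],[0,0,0,0,0,0,0],[0,0,0,0,0,0,0],[0,0,0,0,0,0,0]]'
python3 - <<'E'
from h import *
show();p=bw(2,-46);plan([*p,.06],YB+90)
E
```

```text
t: 14.3
ee_pos: [0.4174, -0.2706, 0.0405]
orientation: [[-0.004, -0.968, -0.252], [0.004, -0.252, 0.968], [-1.0, 0.003, 0.005]]
force: [0.0, -0.2, -0.4]
finger_gap: 0.0469
t: 14.72
ee_pos: [0.4205, -0.2744, 0.0445]
orientation: [[0.004, -0.968, -0.25], [-0.003, -0.25, 0.968], [-1.0, -0.003, -0.004]]
force: [1.1, 1.9, 6.4]
finger_gap: 0.0104
t: 15.13
ee_pos: [0.42, -0.2744, 0.1527]
orientation: [[0.005, -0.968, -0.25], [-0.005, -0.25, 0.968], [-1.0, -0.003, -0.006]]
force: [0.0, 0.3, -1.7]
finger_gap: 0.0106
t: 16.55
ee_pos: [0.6019, 0.0836, 0.1485]
orientation: [[-0.003, -0.997, 0.076], [-0.0, 0.076, 0.997], [-1.0, 0.003, -0.001]]
force: [-0.2, 0.2, -2.0]
finger_gap: 0.0105
t 16.6 p [0.6019 0.0836 0.1485] a 85.7 tilt -1.0 F [-0.2  0.2 -2. ] M [-0.03  0.   -0.03] gap 0.0105 j6 -1.50
-> [0.605  0.0864 0.06  ] a=85.7 j6end~-78 turn 0.0
4 x [8.85, -0.29, 0.3] turn -0.001
```

```bash
python3 -m crank '[[4,-0.2,0.2,0,0,0,0],[7,-0.2,0.2,0,0,0,0],[8.8,-0.2,0.2,0,0,0,0],[8.8,-0.2,0.2,0,0,0,0],[8.8,-0.2,0.2,0,0,0,0]]'
python3 -m crank '[[0.3,0,0,0,0,0,0],[0.5,0,0,0,0,0,0],[0.5,0,0,0,0,0,0]]'
python3 -m crank '[[0.2,0,0,0,0,0,0],[0.2,0,0,0,0,0,0],[0.2,0,0,0,0,0,0]]'
python3 -m crank '[[0.2,0,0,0,0,0,0],[0.2,0,0,0,0,0,0],[0.2,0,0,0,0,0,0]]'
python3 - <<'E'
from h import *
show();print(wb(now()[1]))
E
```

```text
t: 16.97
ee_pos: [0.6039, 0.0856, 0.0608]
orientation: [[-0.003, -0.997, 0.076], [-0.0, 0.076, 0.997], [-1.0, 0.003, -0.001]]
force: [-0.5, 0.1, -1.2]
finger_gap: 0.0108
t: 17.22
ee_pos: [0.6064, 0.0862, 0.0581]
orientation: [[0.002, -0.997, 0.075], [-0.0, 0.075, 0.997], [-1.0, -0.002, -0.0]]
force: [-1.2, -0.5, -1.1]
finger_gap: 0.0107
t: 17.47
ee_pos: [0.6057, 0.0867, 0.0551]
orientation: [[0.0, -0.997, 0.075], [-0.0, 0.075, 0.997], [-1.0, -0.0, -0.0]]
force: [-0.1, -0.0, -2.9]
finger_gap: 0.0108
t: 17.72
ee_pos: [0.6057, 0.0867, 0.0528]
orientation: [[0.0, -0.997, 0.075], [0.0, 0.075, 0.997], [-1.0, -0.0, 0.0]]
force: [-0.3, 0.4, -1.5]
finger_gap: 0.0108
t 17.7 p [0.6057 0.0867 0.0528] a 85.7 tilt -1.0 F [-0.3  0.4 -1.5] M [-0.04 -0.   -0.01] gap 0.0108 j6 -1.50
[  2.66771854 -45.64078343]
```

```bash
python3 -m crank '[[0.2,0,0,0,0,0,0],[0.2,0,0,0,0,0,0],[0.2,0,0,0,0,0,0]]' | grep -E 'ee|force'
python3 -m crank '[[0.2,0,0,0,0,0,0],[0.2,0,0,0,0,0,0],[0.2,0,0,0,0,0,0]]'| grep -E 'ee|force'
python3 -c "
from h import *
show();print(wb(now()[1]))"
```

```text
ee_pos: [0.6064, 0.0869, 0.0523]
force: [-2.8, 0.1, 5.2]
ee_pos: [0.6067, 0.087, 0.0521]
force: [-5.2, 0.8, 14.5]
t 18.2 p [0.6067 0.087  0.0521] a 85.7 tilt -1.0 F [-5.2  0.8 14.5] M [ 0.01  1.12 -0.17] gap 0.0107 j6 -1.49
[  3.62516532 -45.21584015]
```

```bash
python3 -m crank '[[-0.3,0,0,0,0,0,0],[-0.3,-0.3,0,0,0,0,0],[-0.3,-0.6,0,0,0,0,0],[-0.3,-0.6,0,0,0,0,0]]' | grep -E 'ee|force'
python3 -m crank '[[0,-0.2,0,0,0,0,0],[0,-0.2,0,0,0,0,0],[0,-0.2,0,0,0,0,0]]'| grep -E 'ee|force'
python3 -m crank '[[0,-0.2,0,0,0,0,0],[0,-0.2,0,0,0,0,0],[0,-0.2,0,0,0,0,0]]'| grep -E 'ee|force'
python3 -c "
from h import *
show();print(wb(now()[1]))"
```

```text
ee_pos: [0.6117, 0.0863, 0.0522]
force: [-3.3, 0.7, 6.6]
ee_pos: [0.6134, 0.0861, 0.0521]
force: [-2.7, 0.6, 4.8]
ee_pos: [0.6154, 0.086, 0.0522]
force: [-2.9, 1.2, 6.0]
t 19.1 p [0.6154 0.086  0.0522] a 85.7 tilt -1.0 F [-2.9  1.2  6. ] M [ 0.    0.69 -0.01] gap 0.0105 j6 -1.50
[ 12.34212568 -45.63705876]
```

```bash
python3 -m crank '[[0,-0.2,0,0,0,0,0],[0,-0.2,0,0,0,0,0],[0,-0.2,0,0,0,0,0]]' | grep -E 'ee|force'
python3 -m crank '[[0,-0.2,0,0,0,0,0],[0,-0.2,0,0,0,0,0],[0,-0.2,0,0,0,0,0]]'| grep -E 'ee|force'
python3 -m crank '[[0,-0.2,0,0,0,0,0],[0,-0.2,0,0,0,0,0],[0,-0.2,0,0,0,0,0]]'| grep -E 'ee|force'
python3 -c "
from h import *
show();print(wb(now()[1]))"
```

```text
ee_pos: [0.6174, 0.0858, 0.0521]
force: [-3.1, 0.3, 5.8]
ee_pos: [0.6177, 0.0859, 0.0521]
force: [-7.4, 0.9, 9.5]
ee_pos: [0.6177, 0.0859, 0.0521]
force: [-12.7, 1.3, 14.3]
t 19.8 p [0.6177 0.0859 0.0521] a 85.7 tilt -1.0 F [-12.7   1.3  14.3] M [-0.1   2.11 -0.06] gap 0.0108 j6 -1.50
[ 14.66227014 -45.57506869]
```

```bash
python3 -m crank '[[0,0.2,-0.2,0,0,0,0],[0,0.2,-0.4,0,0,0,0],[0,0.2,-0.4,0,0,0,0]]' | grep -E 'ee|force'
python3 -m crank '[[0,0,-0.15,0,0,0,0],[0,0,-0.15,0,0,0,0],[0,0,-0.15,0,0,0,0]]'| grep -E 'ee|force'
python3 -m crank '[[0,0,-0.15,0,0,0,0],[0,0,-0.15,0,0,0,0],[0,0,-0.15,0,0,0,0]]'| grep -E 'ee|force'
python3 -c "
from h import *
show();print(wb(now()[1]))"
```

```text
ee_pos: [0.6175, 0.0843, 0.0523]
force: [-8.2, 6.9, 9.0]
ee_pos: [0.6174, 0.0834, 0.0523]
force: [-7.8, 8.1, 9.6]
ee_pos: [0.6173, 0.082, 0.0523]
force: [-7.5, 8.0, 10.0]
t 20.6 p [0.6173 0.082  0.0523] a 85.7 tilt -1.0 F [-7.5  8.  10. ] M [1.43 1.18 0.01] gap 0.0105 j6 -1.51
[ 14.57557    -49.40439263]
```

```bash
python3 -m crank '[[-0.1,0.1,-0.15,0,0,0,0],[-0.1,0.1,-0.15,0,0,0,0],[-0.1,0.1,-0.15,0,0,0,0]]' | grep -E 'ee|force'
python3 -m crank '[[0,0,-0.15,0,0,0,0],[0,0,-0.15,0,0,0,0],[0,0,-0.15,0,0,0,0]]'| grep -E 'ee|force'
python3 -m crank '[[0,0,-0.15,0,0,0,0],[0,0,-0.15,0,0,0,0],[0,0,-0.15,0,0,0,0]]'| grep -E 'ee|force'
python3 -c "
from h import *
show();print(wb(now()[1]))"
```

```text
ee_pos: [0.6171, 0.0798, 0.0524]
force: [-3.0, 6.6, 3.2]
ee_pos: [0.6172, 0.0797, 0.0524]
force: [-2.1, 10.9, 2.7]
ee_pos: [0.6171, 0.0796, 0.0525]
force: [-2.5, 14.0, 2.0]
t 21.3 p [0.6171 0.0796 0.0525] a 85.7 tilt -1.0 F [-2.5 14.   2. ] M [ 2.39  0.31 -0.01] gap 0.0108 j6 -1.52
[ 14.55879186 -51.87782394]
```

```bash
python3 -m crank '[[0,0,0.3,0,0,0,35],[0,0,0.3,0,0,0,35],[-3,0,0.3,0,0,0,35],[-7,0,0.3,0,0,0,35],[-10,0,0.3,0,0,0,35]]'
python3 - <<'E'
from h import *
chain(([.550,-.153,.15],-32.4))
c=manip.read_camera('top')
for o in grips(c,roi=(250,130,400,260),z=.056):print('top',*o)
E
```

```text
t: 21.72
ee_pos: [0.6184, 0.0764, 0.154]
orientation: [[0.0, -0.997, 0.075], [-0.001, 0.075, 0.997], [-1.0, -0.0, -0.001]]
force: [1.1, 0.9, 0.2]
finger_gap: 0.0297
-> [ 0.55  -0.153  0.15 ] a=-32.4 j6end~17 turn -118.1
5 x [0.1, 1.27, -5.85] turn 0.515
5 x [0.1, -1.77, -5.71] turn 0.515
5 x [0.1, -4.36, -4.1] turn 0.515
5 x [0.1, -5.81, -1.42] turn 0.515
top 369.1 231.3 35 [ 0.4394 -0.4142] -149.2 [11. 30.]
top 369.9 196.3 31 [ 0.5466 -0.4171] 55.7 [ 9. 31.]
top 284.0 192.7 42 [ 0.5505 -0.1537] 59.0 [12. 34.]
top 397.7 191.2 38 [ 0.5647 -0.5031] 177.8 [11. 35.]
top 365.4 158.4 290 [ 0.6644 -0.4035] -139.5 [54. 78.]
top 304.5 137.3 32 [ 0.7255 -0.2143] -145.3 [ 9. 45.]
```

```bash
python3 -m crank '[[0,1.3,-2,0.1,0,0,50],[0,1.3,-4,0.25,0,0,50],[0,1.3,-5.9,0.4,0,0,50],[0,1.3,-5.9,0.515,0,0,50],[0,1.3,-5.9,0.515,0,0,50]]' >/dev/null
python3 -m crank '[[0,-1.8,-2,0.1,0,0,50],[0,-1.8,-4,0.25,0,0,50],[0,-1.8,-5.7,0.4,0,0,50],[0,-1.8,-5.7,0.515,0,0,50],[0,-1.8,-5.7,0.515,0,0,50]]' >/dev/null
python3 -m crank '[[0,-2,-2,0.1,0,0,50],[0,-4.4,-4.1,0.25,0,0,50],[0,-4.4,-4.1,0.4,0,0,50],[0,-4.4,-4.1,0.515,0,0,50],[0,-4.4,-4.1,0.515,0,0,50]]' >/dev/null
python3 -m crank '[[0,-2,-1,0.1,0,0,50],[0,-5,-1.4,0.25,0,0,50],[0,-5.8,-1.4,0.4,0,0,50],[0,-5.8,-1.4,0.515,0,0,50],[0,-5.8,-1.4,0.515,0,0,50]]' >/dev/null
python3 -m crank '[[0,0,0,0,0,0,50],[0,0,0,0,0,0,50],[0,0,0,0,0,0,50]]'
python3 - <<'E'
from h import *
show();plan([.5505,-.1537,.043],-31.5)
c=manip.read_camera('wrist');st=manip.state()
for o in grips(c,st,amin=60,amax=5000,roi=(120,120,400,330)): print(*o)
p=bw(4,-2);p0=([.5505,-.1537,.15],-31.5);q=([.54,-.04,.15],-94.3)
plan(*q,*p0);plan([*p,.15],-94.3,*q)
E
```

```text
t: 23.68
ee_pos: [0.5501, -0.1533, 0.1525]
orientation: [[-0.0, 0.534, 0.846], [-0.0, 0.846, -0.534], [-1.0, -0.0, -0.0]]
force: [0.2, -0.4, -0.1]
finger_gap: 0.043
t 23.7 p [ 0.5501 -0.1533  0.1525] a -32.3 tilt -1.0 F [ 0.2 -0.4 -0.1] M [-0.03  0.06 -0.04] gap 0.0430 j6 0.14
-> [ 0.5505 -0.1537  0.043 ] a=-31.5 j6end~16 turn 0.8
4 x [10.95, -0.01, 0.06] turn -0.013
253.5 189.0 871 [ 0.5532 -0.1494] 57.8 [11. 40.]
-> [ 0.54 -0.04  0.15] a=-94.3 j6end~90 turn -62.8
5 x [-0.0, 4.57, -3.42] turn 0.548
5 x [-0.0, 2.12, -5.3] turn 0.548
-> [0.6103 0.1301 0.15  ] a=-94.3 j6end~106 turn 0.0
5 x [-0.0, 5.74, -17.49] turn -0.0
```

```bash
python3 -m crank '[[4,0,0,0,0,0,50],[8,0,0,0,0,0,50],[10.9,0,0,0,0,0,50],[10.9,0,0,0,0,0,50],[10.9,0,0,0,0,0,50]]' | grep ee
python3 -m crank '[[0,0,0,0,0,0,0],[0,0,0,0,0,0,0],[0,0,0,0,0,0,0],[0,0,0,0,0,0,0],[0,0,0,0,0,0,0]]'
python3 -m crank '[[-4,0,0,0,0,0,0],[-8,0,0,0,0,0,0],[-10.8,0,0,0,0,0,0],[-10.8,0,0,0,0,0,0],[-10.8,0,0,0,0,0,0]]' | grep -E 'gap|ee'
python3 -m crank '[[0,3,-2,0.1,0,0,0],[0,4.6,-3.4,0.22,0,0,0],[0,4.6,-3.4,0.34,0,0,0],[0,4.6,-3.4,0.46,0,0,0],[0,4.6,-3.4,0.548,0,0,0]]' >/dev/null
python3 -m crank '[[0,2.1,-2,0.1,0,0,0],[0,2.1,-4,0.22,0,0,0],[0,2.1,-5.3,0.34,0,0,0],[0,2.1,-5.3,0.46,0,0,0],[0,2.1,-5.3,0.548,0,0,0]]' >/dev/null
python3 -m crank '[[0,1.2,-3.6,0,0,0,0],[0,2.4,-7.2,0,0,0,0],[0,3.6,-10.8,0,0,0,0],[0,4.8,-14.4,0,0,0,0],[0,5.7,-17.5,0,0,0,0]]' >/dev/null
python3 -m crank '[[0,0,0,0,0,0,0],[0,0,0,0,0,0,0],[0,0,0,0,0,0,0],[0,0,0,0,0,0,0]]' | grep gap
python3 - <<'E'
from h import *
show();p=bw(4,-2);print(wb(now()[1]));plan([*p,.06],-94.3)
E
```

```text
ee_pos: [0.5485, -0.1521, 0.0421]
t: 24.57
ee_pos: [0.5522, -0.1538, 0.0465]
orientation: [[0.005, 0.534, 0.845], [-0.002, 0.845, -0.534], [-1.0, 0.001, 0.005]]
force: [-0.9, 0.3, 6.9]
finger_gap: 0.0106
ee_pos: [0.5518, -0.1538, 0.1546]
finger_gap: 0.0105
finger_gap: 0.0107
t 26.6 p [0.6122 0.1289 0.15  ] a -95.2 tilt -1.0 F [-0.3  0.2 -3.4] M [ 0.05 -0.04 -0.01] gap 0.0107 j6 1.73
[ 5.99280697 -3.04398934]
-> [0.6103 0.1301 0.06  ] a=-94.3 j6end~106 turn 0.9
4 x [9.0, -0.2, -0.1] turn -0.015
```

```bash
python3 -m crank '[[4,-0.2,-0.1,-0.015,0,0,0],[7,-0.2,-0.1,-0.015,0,0,0],[9,-0.2,-0.1,-0.015,0,0,0],[9,-0.2,-0.1,-0.015,0,0,0],[9,-0.2,-0.1,-0.015,0,0,0]]' | grep -E 'ee|force'
python3 -m crank '[[0.3,0,0,0,0,0,0],[0.4,0,0,0,0,0,0],[0.4,0,0,0,0,0,0]]' | grep -E 'ee|force'
python3 -m crank '[[0.2,0,0,0,0,0,0],[0.2,0,0,0,0,0,0],[0.2,0,0,0,0,0,0]]' | grep -E 'ee|force'
python3 -m crank '[[0.15,0,0,0,0,0,0],[0.15,0,0,0,0,0,0],[0.15,0,0,0,0,0,0]]' | grep -E 'ee|force'
python3 - <<'E'
from h import *
show();print(wb(now()[1]))
E
```

```text
ee_pos: [0.6104, 0.1299, 0.0606]
force: [0.5, -0.3, -1.4]
ee_pos: [0.6129, 0.131, 0.0594]
force: [0.4, -0.1, -2.8]
ee_pos: [0.6119, 0.1313, 0.0561]
force: [0.6, 0.5, -3.0]
ee_pos: [0.6121, 0.1314, 0.0546]
force: [0.7, -0.2, -1.4]
t 27.7 p [0.6121 0.1314 0.0546] a -94.2 tilt -1.0 F [ 0.7 -0.2 -1.4] M [ 0.08 -0.06  0.01] gap 0.0105 j6 1.72
[ 5.71099063 -0.59947071]
```

```bash
python3 -m crank '[[0.15,0,0,0,0,0,0],[0.15,0,0,0,0,0,0],[0.15,0,0,0,0,0,0]]' | grep -E 'ee|force'
python3 -m crank '[[0.1,0,0,0,0,0,0],[0.1,0,0,0,0,0,0],[0.1,0,0,0,0,0,0]]' | grep -E 'ee|force'
python3 -m crank '[[0,0.3,0,0,0,0,0],[0,0.5,0,0,0,0,0],[0,0.5,0,0,0,0,0]]' | grep -E 'ee|force'
python3 -m crank '[[0,0.2,0,0,0,0,0],[0,0.2,0,0,0,0,0],[0,0.2,0,0,0,0,0]]' | grep -E 'ee|force'
python3 - <<'E'
from h import *
show();print(wb(now()[1]))
E
```

```text
ee_pos: [0.6123, 0.1315, 0.0544]
force: [-2.1, 0.1, 4.7]
ee_pos: [0.6124, 0.1316, 0.0543]
force: [-4.1, 0.7, 10.5]
ee_pos: [0.6168, 0.1314, 0.0543]
force: [-5.4, 1.2, 11.5]
ee_pos: [0.6187, 0.1313, 0.0543]
force: [-6.1, 1.1, 10.0]
t 28.7 p [0.6187 0.1313 0.0543] a -94.2 tilt -1.0 F [-6.1  1.1 10. ] M [-0.03  1.09 -0.1 ] gap 0.0106 j6 1.72
[12.2099985  -0.14172019]
```

```bash
python3 -m crank '[[-0.15,0.2,0,0,0,0,0],[-0.15,0.2,0,0,0,0,0],[-0.15,0.2,0,0,0,0,0]]' | grep -E 'ee|force'
python3 -m crank '[[0,0.2,0,0,0,0,0],[0,0.2,0,0,0,0,0],[0,0.2,0,0,0,0,0]]' | grep -E 'ee|force'
python3 -m crank '[[0,0.2,0,0,0,0,0],[0,0.2,0,0,0,0,0],[0,0.2,0,0,0,0,0]]' | grep -E 'ee|force'
python3 - <<'E'
from h import *
show();print(wb(now()[1]))
E
```

```text
ee_pos: [0.62, 0.1312, 0.0544]
force: [-5.7, 1.1, 8.7]
ee_pos: [0.6201, 0.1312, 0.0544]
force: [-10.4, 2.0, 13.0]
ee_pos: [0.6201, 0.1313, 0.0544]
force: [-16.0, -0.1, 17.6]
t 29.5 p [0.6201 0.1313 0.0544] a -94.2 tilt -0.9999 F [-16.   -0.1  17.6] M [ 0.04  2.41 -0.17] gap 0.0101 j6 1.72
[13.68184678 -0.09578932]
```

```bash
python3 -m crank '[[-0.1,-0.3,0.3,0,0,0,0],[-0.1,-0.3,0.6,0,0,0,0],[-0.1,-0.3,0.6,0,0,0,0]]' | grep -E 'ee|force'
python3 -m crank '[[0,0,0.15,0,0,0,0],[0,0,0.15,0,0,0,0],[0,0,0.15,0,0,0,0]]' | grep -E 'ee|force'
python3 -m crank '[[0,0,0.15,0,0,0,0],[0,0,0.15,0,0,0,0],[0,0,0.15,0,0,0,0]]' | grep -E 'ee|force'
python3 -m crank '[[0,0,0.15,0,0,0,0],[0,0,0.15,0,0,0,0],[0,0,0.15,0,0,0,0]]' | grep -E 'ee|force'
python3 - <<'E'
from h import *
show();print(wb(now()[1]))
E
```

```text
ee_pos: [0.6197, 0.1263, 0.0545]
force: [-6.5, 5.3, 5.9]
ee_pos: [0.6196, 0.1255, 0.0546]
force: [-5.9, 6.1, 6.6]
ee_pos: [0.6195, 0.1243, 0.0546]
force: [-6.5, 6.7, 6.5]
ee_pos: [0.6195, 0.1236, 0.0547]
force: [-7.0, 8.8, 6.3]
t 30.5 p [0.6195 0.1236 0.0547] a -94.3 tilt -1.0 F [-7.   8.8  6.3] M [1.74 1.05 0.01] gap 0.0106 j6 1.70
[13.63791103 -7.77978563]
```

```bash
python3 -m crank '[[0,0,0.15,0,0,0,0],[0,0,0.15,0,0,0,0],[0,0,0.15,0,0,0,0]]' | grep -E 'ee|force'
python3 -m crank '[[0,0,0.15,0,0,0,0],[0,0,0.15,0,0,0,0],[0,0,0.15,0,0,0,0]]' | grep -E 'ee|force'
python3 -m crank '[[0,0,-0.2,0,0,0,35],[0,0,-0.2,0,0,0,35],[-3,0,-0.2,0,0,0,35],[-7,0,-0.2,0,0,0,35],[-10,0,-0.2,0,0,0,35]]'|grep -E 'ee|gap'
python3 - <<'E'
from h import *
c=manip.read_camera('top')
for o in grips(c,roi=(250,130,400,260),z=.056):print('top',*o)
chain(([.48,-.1,.17],-60),([.4394,-.414,.13],-58))
E
```

```text
ee_pos: [0.6196, 0.1234, 0.0547]
force: [-6.3, 11.6, 6.3]
ee_pos: [0.6196, 0.1233, 0.0548]
force: [-5.9, 15.1, 5.1]
ee_pos: [0.6218, 0.1181, 0.1559]
finger_gap: 0.0299
top 369.2 231.3 32 [ 0.4393 -0.4148] -150.7 [10. 30.]
top 369.9 196.3 33 [ 0.5467 -0.417 ] 53.6 [10. 32.]
top 397.3 191.8 26 [ 0.5626 -0.5017] -176.9 [10. 33.]
top 365.4 158.4 290 [ 0.6643 -0.4037] -139.1 [54. 79.]
top 304.1 136.4 40 [ 0.7286 -0.213 ] -149.9 [11. 51.]
-> [ 0.48 -0.1   0.17] a=-60.0 j6end~48 turn 34.3
5 x [-0.29, -6.5, 11.44] turn -0.299
5 x [-0.29, -9.58, 9.01] turn -0.299
-> [ 0.4394 -0.414   0.13  ] a=-58.0 j6end~15 turn 2.0
5 x [2.0, -9.61, 12.58] turn -0.017
5 x [2.0, -9.83, 12.41] turn -0.017
```

```bash
python3 -m crank '[[-0.3,-2,3,-0.1,0,0,50],[-0.3,-4,6,-0.2,0,0,50],[-0.3,-6,9,-0.299,0,0,50],[-0.3,-6.5,11.4,-0.299,0,0,50],[-0.3,-6.5,11.4,-0.299,0,0,50]]' >/dev/null
python3 -m crank '[[-0.3,-3,3,-0.1,0,0,50],[-0.3,-6,6,-0.2,0,0,50],[-0.3,-9.6,9,-0.299,0,0,50],[-0.3,-9.6,9,-0.299,0,0,50]]' >/dev/null
python3 -m crank '[[1,-2.4,3.2,-0.017,0,0,50],[2,-4.8,6.4,-0.017,0,0,50],[2,-7.2,9.6,-0.017,0,0,50],[2,-9.6,12.6,-0.017,0,0,50]]' >/dev/null
python3 -m crank '[[1,-2.4,3.2,-0.017,0,0,50],[2,-4.8,6.4,-0.017,0,0,50],[2,-7.2,9.6,-0.017,0,0,50],[2,-9.8,12.4,-0.017,0,0,50],[2,-9.8,12.4,-0.017,0,0,50]]' >/dev/null
python3 -m crank '[[0,0,0,0,0,0,50],[0,0,0,0,0,0,50],[0,0,0,0,0,0,50]]' >/dev/null
python3 - <<'E'
from h import *
show()
c=manip.read_camera('wrist');st=manip.state()
for o in grips(c,st,amin=60,amax=5000,roi=(120,120,400,330)): print(*o)
plan([.4393,-.4148,.043],-57)
p=bw(2,42);p0=([.4393,-.4148,.16],-57);q=([.47,-.07,.16],-94.3)
plan(*q,*p0);plan([*p,.16],-94.3,*q)
E
```

```text
t 33.2 p [ 0.4343 -0.4114  0.1199] a -58.0 tilt -1.0 F [0.2 0.2 0.3] M [-0.02  0.01  0.  ] gap 0.0426 j6 0.11
259.7 199.7 1135 [ 0.4436 -0.4108] -148.5 [11. 40.]
-> [ 0.4393 -0.4148  0.043 ] a=-57.0 j6end~14 turn 1.0
3 x [7.7, 0.23, 0.56] turn -0.017
-> [ 0.47 -0.07  0.16] a=-94.3 j6end~86 turn -37.3
5 x [-0.0, 10.68, -13.62] turn 0.326
5 x [-0.0, 5.76, -16.32] turn 0.326
-> [0.6116 0.1741 0.16  ] a=-94.3 j6end~110 turn 0.0
5 x [-0.0, 6.15, -12.7] turn -0.0
5 x [-0.0, 6.15, -12.7] turn -0.0
```

```bash
python3 -m crank '[[3,0.2,0.6,0,0,0,50],[6,0.2,0.6,0,0,0,50],[7.7,0.2,0.6,0,0,0,50],[7.7,0.2,0.6,0,0,0,50]]' | grep ee
python3 -m crank '[[0,0,0,0,0,0,0],[0,0,0,0,0,0,0],[0,0,0,0,0,0,0],[0,0,0,0,0,0,0],[0,0,0,0,0,0,0]]'
python3 -m crank '[[-4,0,0,0,0,0,0],[-8,0,0,0,0,0,0],[-11.7,0,0,0,0,0,0],[-11.7,0,0,0,0,0,0],[-11.7,0,0,0,0,0,0]]' | grep -E 'gap|ee'
python3 -m crank '[[0,2.5,-3.2,0.1,0,0,0],[0,5,-6.4,0.2,0,0,0],[0,7.5,-9.6,0.326,0,0,0],[0,10,-12.8,0.326,0,0,0],[0,10.7,-13.6,0.326,0,0,0]]' >/dev/null
python3 -m crank '[[0,1.4,-3.8,0.1,0,0,0],[0,2.8,-7.6,0.2,0,0,0],[0,4.2,-11.4,0.326,0,0,0],[0,5.5,-15,0.326,0,0,0],[0,5.8,-16.3,0.326,0,0,0]]' >/dev/null
python3 -m crank '[[0,1.6,-3.4,0,0,0,0],[0,3.2,-6.8,0,0,0,0],[0,4.8,-10.2,0,0,0,0],[0,6.2,-12.7,0,0,0,0]]' >/dev/null
python3 -m crank '[[0,1.6,-3.4,0,0,0,0],[0,3.2,-6.8,0,0,0,0],[0,4.8,-10.2,0,0,0,0],[0,6.1,-12.7,0,0,0,0]]' >/dev/null
python3 -m crank '[[0,0,0,0,0,0,0],[0,0,0,0,0,0,0],[0,0,0,0,0,0,0],[0,0,0,0,0,0,0]]' | grep gap
python3 - <<'E'
from h import *
show();p=bw(3,42);print(wb(now()[1]));plan([*p,.06],-94.3)
E
```

```text
ee_pos: [0.4367, -0.412, 0.0386]
t: 34.0
ee_pos: [0.4401, -0.4177, 0.0453]
orientation: [[0.003, 0.848, 0.529], [-0.003, 0.529, -0.848], [-1.0, 0.001, 0.004]]
force: [1.8, 1.7, 3.8]
finger_gap: 0.0104
ee_pos: [0.4403, -0.4191, 0.1646]
finger_gap: 0.0105
finger_gap: 0.0101
t 36.2 p [0.6217 0.1671 0.159 ] a -95.5 tilt -1.0 F [ 0.1  0.  -1.1] M [-0.09 -0.01 -0.01] gap 0.0101 j6 1.79
[12.52072313 35.73322806]
-> [0.6126 0.1741 0.06  ] a=-94.3 j6end~110 turn 1.2
4 x [9.9, -0.96, -0.61] turn -0.02
```

```bash
python3 -m crank '[[0,-1,-0.6,-0.02,0,0,0],[4,-1,-0.6,-0.02,0,0,0],[7,-1,-0.6,-0.02,0,0,0],[9.6,-1,-0.6,-0.02,0,0,0],[9.6,-1,-0.6,-0.02,0,0,0]]' | grep -E 'ee|force'
python3 -m crank '[[0,0,0,0,0,0,0],[0,0,0,0,0,0,0]]' | grep -E 'ee|force'
python3 -m crank '[[0.3,0,0,0,0,0,0],[0.4,0,0,0,0,0,0],[0.4,0,0,0,0,0,0]]' | grep -E 'ee|force'
python3 -m crank '[[0.2,0,0,0,0,0,0],[0.2,0,0,0,0,0,0],[0.2,0,0,0,0,0,0]]' | grep -E 'ee|force'
python3 - <<'E'
from h import *
show();print(wb(now()[1]))
c=manip.read_camera('wrist');cv2.imwrite('pics/w8.png',c['frame'])
E
```

```text
ee_pos: [0.6069, 0.174, 0.0577]
force: [-2.0, 0.1, -3.0]
ee_pos: [0.6144, 0.1752, 0.0662]
force: [0.9, -0.9, -0.6]
ee_pos: [0.6145, 0.1754, 0.0618]
force: [0.2, 0.2, -1.7]
ee_pos: [0.6134, 0.1754, 0.0583]
force: [-0.7, -0.3, -0.9]
t 37.3 p [0.6134 0.1754 0.0583] a -94.3 tilt -1.0 F [-0.7 -0.3 -0.9] M [-0.05  0.02  0.04] gap 0.0105 j6 1.79
[ 3.70151697 43.35997567]
```

View pics/w8.png

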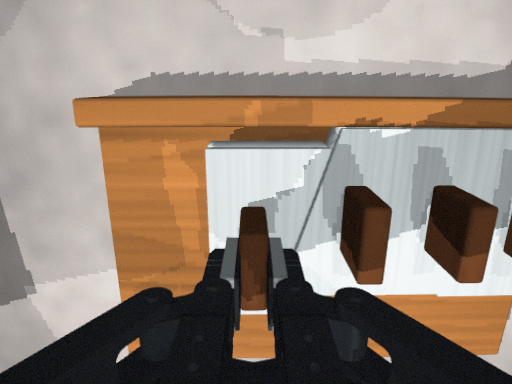

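Tin D is held, wide end toward the rail, with its slant facing C's. The first three sit tight and flush at the rail (row 128). I'll set D down and push it in.

```bash
python3 -m crank '[[0.3,0,0,0,0,0,0],[0.4,0,0,0,0,0,0],[0.4,0,0,0,0,0,0]]' | grep -E 'ee|force'
python3 -m crank '[[0.15,0,0,0,0,0,0],[0.15,0,0,0,0,0,0],[0.15,0,0,0,0,0,0]]' | grep -E 'ee|force'
python3 -m crank '[[0,0.3,0,0,0,0,0],[0,0.5,0,0,0,0,0],[0,0.5,0,0,0,0,0]]' | grep -E 'ee|force'
python3 -m crank '[[0,0.2,0,0,0,0,0],[0,0.3,0,0,0,0,0],[0,0.3,0,0,0,0,0]]' | grep -E 'ee|force'
python3 - <<'E'
from h import *
show();print(wb(now()[1]))
E
```

```text
ee_pos: [0.613, 0.1753, 0.0536]
force: [-0.3, 0.2, -2.0]
ee_pos: [0.6135, 0.1754, 0.0532]
force: [-1.2, -0.2, 2.6]
ee_pos: [0.6189, 0.1751, 0.0531]
force: [-1.9, -0.3, 3.0]
ee_pos: [0.6216, 0.1748, 0.053]
force: [-2.7, -0.3, 4.8]
t 38.4 p [0.6216 0.1748 0.053 ] a -94.3 tilt -1.0 F [-2.7 -0.3  4.8] M [ 0.08  0.87 -0.  ] gap 0.0104 j6 1.79
[11.87086953 43.42762323]
```

```bash
python3 -m crank '[[0,0.2,0,0,0,0,0],[0,0.2,0,0,0,0,0],[0,0.2,0,0,0,0,0]]' | grep -E 'ee|force'
python3 -m crank '[[0,0.2,0,0,0,0,0],[0,0.2,0,0,0,0,0],[0,0.2,0,0,0,0,0]]' | grep -E 'ee|force'
python3 -m crank '[[0,0.15,0,0,0,0,0],[0,0.15,0,0,0,0,0],[0,0.15,0,0,0,0,0]]' | grep -E 'ee|force'
python3 - <<'E'
from h import *
show();print(wb(now()[1]))
E
```

```text
ee_pos: [0.6226, 0.1747, 0.0529]
force: [-5.6, 0.2, 5.7]
ee_pos: [0.6227, 0.1748, 0.0529]
force: [-9.5, 0.6, 10.8]
ee_pos: [0.6227, 0.1748, 0.0529]
force: [-13.4, 0.3, 12.4]
t 39.1 p [0.6227 0.1748 0.0529] a -94.2 tilt -1.0 F [-13.4   0.3  12.4] M [ 0.07  2.51 -0.1 ] gap 0.0107 j6 1.78
[12.96273748 43.5104768 ]
```

```bash
python3 -m crank '[[-0.1,-0.25,0.3,0,0,0,0],[-0.1,-0.25,0.6,0,0,0,0],[-0.1,-0.25,0.6,0,0,0,0]]' | grep -E 'ee|force'
python3 -m crank '[[0,0,0.2,0,0,0,0],[0,0,0.2,0,0,0,0],[0,0,0.2,0,0,0,0]]' | grep -E 'ee|force'
python3 -m crank '[[0,0,0.15,0,0,0,0],[0,0,0.15,0,0,0,0],[0,0,0.15,0,0,0,0]]' | grep -E 'ee|force'
python3 -m crank '[[0,0,0.1,0,0,0,0],[0,0,0.1,0,0,0,0],[0,0,0.1,0,0,0,0]]' | grep -E 'ee|force'
python3 - <<'E'
from h import *
show();print(wb(now()[1]))
E
```

```text
ee_pos: [0.6222, 0.1697, 0.0531]
force: [-5.8, 4.0, 4.5]
ee_pos: [0.6221, 0.1684, 0.0531]
force: [-5.0, 4.5, 4.4]
ee_pos: [0.622, 0.1674, 0.0531]
force: [-5.3, 6.4, 3.5]
ee_pos: [0.622, 0.1673, 0.0531]
force: [-5.0, 7.7, 3.4]
t 40.1 p [0.622  0.1673 0.0531] a -94.3 tilt -1.0 F [-5.   7.7  3.4] M [ 1.51  1.16 -0.01] gap 0.0106 j6 1.77
[12.84924798 35.99435013]
```

```bash
python3 -m crank '[[0,0,0.2,0,0,0,0],[0,0,0.2,0,0,0,0],[0,0,0.2,0,0,0,0]]' | grep -E 'ee|force'
python3 -m crank '[[0,0,-0.2,0,0,0,35],[0,0,-0.2,0,0,0,35],[-3,0,-0.2,0,0,0,35],[-7,0,-0.2,0,0,0,35],[-11,0,-0.2,0,0,0,35]]'|grep -E 'ee|gap'
python3 - <<'E'
from h import *
c=manip.read_camera('top')
for o in grips(c,roi=(250,130,400,260),z=.056):print('top',*o)
chain(([.55,-.1,.18],-60),([.5467,-.417,.14],-35))
E
```

```text
ee_pos: [0.622, 0.1672, 0.0532]
force: [-4.6, 12.2, 3.0]
ee_pos: [0.6233, 0.1628, 0.163]
finger_gap: 0.03
top 369.8 196.2 30 [ 0.547  -0.4168] 57.3 [ 9. 31.]
top 397.0 191.5 22 [ 0.5635 -0.5008] -175.1 [10. 37.]
top 365.4 158.4 288 [ 0.6642 -0.4036] -139.6 [54. 78.]
top 304.1 136.3 40 [ 0.7288 -0.2131] -149.1 [11. 51.]
-> [ 0.55 -0.1   0.18] a=-60.0 j6end~50 turn 34.3
5 x [-0.25, -3.0, 13.45] turn -0.299
5 x [-0.25, -6.83, 11.97] turn -0.299
-> [ 0.5467 -0.417   0.14  ] a=-35.0 j6end~-2 turn 25.0
5 x [2.0, -8.07, 13.64] turn -0.218
5 x [2.0, -10.83, 11.57] turn -0.218
```

```bash
python3 -m crank '[[-0.3,-1,3.5,-0.1,0,0,50],[-0.3,-2,7,-0.2,0,0,50],[-0.3,-3,10.5,-0.299,0,0,50],[-0.3,-3,13.4,-0.299,0,0,50],[-0.3,-3,13.4,-0.299,0,0,50]]' >/dev/null
python3 -m crank '[[-0.3,-2,3.5,-0.1,0,0,50],[-0.3,-4,7,-0.2,0,0,50],[-0.3,-6.8,10.5,-0.299,0,0,50],[-0.3,-6.8,12,-0.299,0,0,50]]' >/dev/null
python3 -m crank '[[1,-2.4,3.2,-0.1,0,0,50],[2,-4.8,6.4,-0.2,0,0,50],[2,-7.2,9.6,-0.235,0,0,50],[2,-8.1,13.6,-0.235,0,0,50]]' >/dev/null
python3 -m crank '[[1,-2.8,2.9,-0.1,0,0,50],[2,-5.6,5.8,-0.2,0,0,50],[2,-8.4,8.7,-0.235,0,0,50],[2,-10.8,11.6,-0.235,0,0,50],[2,-10.8,11.6,-0.235,0,0,50]]' >/dev/null
python3 -m crank '[[0,0,0,0,0,0,50],[0,0,0,0,0,0,50],[0,0,0,0,0,0,50],[0,0,0,0,0,0,50]]' >/dev/null
python3 - <<'E'
from h import *
show()
c=manip.read_camera('wrist');st=manip.state()
for o in grips(c,st,amin=60,amax=5000,roi=(120,120,400,330)): print(*o)
plan([.547,-.417,.043],-33)
p=bw(3,88);p0=([.547,-.417,.16],-33);q=([.47,-.07,.17],40);r=([.55,.1,.17],85.7)
plan(*q,*p0);plan(*r,*q);plan([*p,.17],85.7,*r)
E
```

```text
t 42.7 p [ 0.544  -0.4148  0.1298] a -33.0 tilt -1.0 F [ 0.2 -0.1 -0.4] M [ 0.01 -0.   -0.  ] gap 0.0427 j6 -0.20
350.2 255.4 179 [ 0.5801 -0.4801] 173.8 [13. 18.]
257.4 198.2 1055 [ 0.5496 -0.4119] 55.4 [11. 41.]
387.1 129.3 543 [ 0.639  -0.4178] 118.0 [11. 19.]
-> [ 0.547 -0.417  0.043] a=-33.0 j6end~-4 turn -0.0
4 x [8.69, -0.02, 0.37] turn 0.001
-> [ 0.47 -0.07  0.17] a=40.0 j6end~-48 turn 73.0
5 x [-0.33, 8.3, -8.45] turn -0.425
5 x [-0.33, 11.05, -4.28] turn -0.425
5 x [-0.33, 11.83, 0.65] turn -0.425
-> [0.55 0.1  0.17] a=85.7 j6end~-75 turn 45.7
5 x [-0.0, 3.94, 8.53] turn -0.399
5 x [-0.0, 0.32, 9.39] turn -0.399
-> [0.6161 0.2199 0.17  ] a=85.7 j6end~-66 turn 0.0
5 x [-0.0, -5.69, 12.45] turn -0.0
```

```bash
python3 -m crank '[[3,0,0.4,0,0,0,50],[6,0,0.4,0,0,0,50],[8.7,0,0.4,0,0,0,50],[8.7,0,0.4,0,0,0,50],[8.7,0,0.4,0,0,0,50]]' | grep ee
python3 -m crank '[[0,0,0,0,0,0,0],[0,0,0,0,0,0,0],[0,0,0,0,0,0,0],[0,0,0,0,0,0,0],[0,0,0,0,0,0,0]]'
python3 -m crank '[[-4,0,0,0,0,0,0],[-8,0,0,0,0,0,0],[-11.7,0,0,0,0,0,0],[-11.7,0,0,0,0,0,0],[-11.7,0,0,0,0,0,0]]' | grep -E 'gap|ee'
python3 -m crank '[[-0.3,2,-2,-0.1,0,0,0],[-0.3,4,-4,-0.2,0,0,0],[-0.3,6,-6,-0.3,0,0,0],[-0.3,8.3,-8.4,-0.425,0,0,0],[-0.3,8.3,-8.4,-0.425,0,0,0]]' >/dev/null
python3 -m crank '[[-0.3,3,-1,-0.1,0,0,0],[-0.3,6,-2,-0.2,0,0,0],[-0.3,9,-3.5,-0.3,0,0,0],[-0.3,11,-4.3,-0.425,0,0,0],[-0.3,11,-4.3,-0.425,0,0,0]]' >/dev/null
python3 -m crank '[[-0.3,3,0.2,-0.1,0,0,0],[-0.3,6,0.4,-0.2,0,0,0],[-0.3,9,0.6,-0.3,0,0,0],[-0.3,11.8,0.6,-0.425,0,0,0],[-0.3,11.8,0.6,-0.425,0,0,0]]' >/dev/null
python3 -m crank '[[0,1.5,2.5,-0.1,0,0,0],[0,3,5,-0.2,0,0,0],[0,3.9,7,-0.3,0,0,0],[0,3.9,8.5,-0.4,0,0,0],[0,3.9,8.5,-0.4,0,0,0]]' >/dev/null
python3 -m crank '[[0,0.3,2.5,-0.1,0,0,0],[0,0.3,5,-0.2,0,0,0],[0,0.3,7,-0.3,0,0,0],[0,0.3,9.4,-0.4,0,0,0],[0,0.3,9.4,-0.4,0,0,0]]' >/dev/null
python3 -m crank '[[0,-1.5,3,0,0,0,0],[0,-3,6,0,0,0,0],[0,-4.5,9,0,0,0,0],[0,-5.7,12.4,0,0,0,0],[0,-5.7,12.4,0,0,0,0]]' >/dev/null
python3 -m crank '[[0,0,0,0,0,0,0],[0,0,0,0,0,0,0],[0,0,0,0,0,0,0],[0,0,0,0,0,0,0]]' | grep gap
python3 - <<'E'
from h import *
show();p=bw(3,88);print(wb(now()[1]));plan([*p,.062],85.7)
E
```

```text
ee_pos: [0.5459, -0.4162, 0.0409]
t: 43.57
ee_pos: [0.5486, -0.4196, 0.0458]
orientation: [[0.004, 0.545, 0.838], [-0.003, 0.838, -0.545], [-1.0, -0.001, 0.005]]
force: [0.7, 1.6, 6.0]
finger_gap: 0.0107
ee_pos: [0.5488, -0.4203, 0.1643]
finger_gap: 0.0106
finger_gap: 0.0104
t 46.8 p [0.6156 0.2148 0.1684] a 85.7 tilt -1.0 F [ 0.9  1.3 -2.3] M [ 0.03 -0.02 -0.  ] gap 0.0104 j6 -1.29
[ 2.84901631 82.81634045]
-> [0.6161 0.2199 0.062 ] a=85.7 j6end~-66 turn 0.0
4 x [10.64, -0.01, 0.52] turn -0.0
```

```bash
python3 -m crank '[[0,0,0.5,0,0,0,0],[4,0,0.5,0,0,0,0],[7.5,0,0.5,0,0,0,0],[10.4,0,0.5,0,0,0,0],[10.4,0,0.5,0,0,0,0]]' | grep -E 'ee|force'
python3 -m crank '[[0,0,0,0,0,0,0],[0,0,0,0,0,0,0]]' | grep -E 'ee|force'
python3 -m crank '[[0.3,0,0,0,0,0,0],[0.5,0,0,0,0,0,0],[0.5,0,0,0,0,0,0]]' | grep -E 'ee|force'
python3 -m crank '[[0.3,0,0,0,0,0,0],[0.3,0,0,0,0,0,0],[0.3,0,0,0,0,0,0]]' | grep -E 'ee|force'
python3 - <<'E'
from h import *
show();print(wb(now()[1]))
E
```

```text
ee_pos: [0.61, 0.2197, 0.057]
force: [-2.0, 0.6, -3.8]
ee_pos: [0.618, 0.2217, 0.0669]
force: [0.1, -0.1, -1.8]
ee_pos: [0.6175, 0.2218, 0.0615]
force: [0.2, -0.2, -3.0]
ee_pos: [0.6162, 0.2215, 0.0568]
force: [0.2, 0.2, -2.5]
t 47.9 p [0.6162 0.2215 0.0568] a 85.8 tilt -1.0 F [ 0.2  0.2 -2.5] M [-0.01 -0.03  0.02] gap 0.0104 j6 -1.28
[ 2.99785576 89.59197472]
```

```bash
python3 -m crank '[[0.3,0,0,0,0,0,0],[0.3,0,0,0,0,0,0],[0.3,0,0,0,0,0,0]]' | grep -E 'ee|force'
python3 -m crank '[[0.15,0,0,0,0,0,0],[0.15,0,0,0,0,0,0],[0.15,0,0,0,0,0,0]]' | grep -E 'ee|force'
python3 -m crank '[[0,-0.3,0,0,0,0,0],[0,-0.6,0,0,0,0,0],[0,-0.6,0,0,0,0,0]]' | grep -E 'ee|force'
python3 -m crank '[[0,-0.2,0,0,0,0,0],[0,-0.3,0,0,0,0,0],[0,-0.3,0,0,0,0,0]]' | grep -E 'ee|force'
python3 - <<'E'
from h import *
show();print(wb(now()[1]))
E
```

```text
ee_pos: [0.6168, 0.2216, 0.054]
force: [1.1, 0.1, -0.8]
ee_pos: [0.6168, 0.2217, 0.0539]
force: [-2.1, 0.2, 5.3]
ee_pos: [0.6229, 0.2215, 0.0539]
force: [-2.6, 0.9, 6.0]
ee_pos: [0.6253, 0.2214, 0.0539]
force: [-4.7, 0.3, 6.6]
t 48.9 p [0.6253 0.2214 0.0539] a 85.8 tilt -1.0 F [-4.7  0.3  6.6] M [ 0.08  0.53 -0.02] gap 0.0104 j6 -1.29
[12.10636004 90.17074661]
```

```bash
python3 -m crank '[[0,-0.15,0,0,0,0,0],[0,-0.15,0,0,0,0,0],[0,-0.15,0,0,0,0,0]]' | grep -E 'ee|force'
python3 -m crank '[[0,-0.15,0,0,0,0,0],[0,-0.15,0,0,0,0,0],[0,-0.15,0,0,0,0,0]]' | grep -E 'ee|force'
python3 -m crank '[[-0.05,0.15,-0.3,0,0,0,0],[-0.05,0.15,-0.6,0,0,0,0],[-0.05,0.15,-0.6,0,0,0,0]]' | grep -E 'ee|force'
python3 -m crank '[[0,0,-0.2,0,0,0,0],[0,0,-0.2,0,0,0,0],[0,0,-0.2,0,0,0,0]]' | grep -E 'ee|force'
python3 - <<'E'
from h import *
show();print(wb(now()[1]))
E
```

```text
ee_pos: [0.6268, 0.2214, 0.0539]
force: [-4.3, -0.1, 6.7]
ee_pos: [0.6283, 0.2212, 0.0539]
force: [-4.1, 0.7, 6.7]
ee_pos: [0.6272, 0.215, 0.0538]
force: [-1.1, 1.9, 4.9]
ee_pos: [0.6272, 0.2131, 0.0538]
force: [-0.5, 3.0, 5.0]
t 49.9 p [0.6272 0.2131 0.0538] a 85.8 tilt -1.0 F [-0.5  3.   5. ] M [ 0.57 -0.17  0.13] gap 0.0106 j6 -1.30
[14.59111945 82.06762413]
```

```bash
python3 -m crank '[[0,-0.3,0,0,0,0,0],[0,-0.3,0,0,0,0,0],[0,-0.3,0,0,0,0,0]]' | grep -E 'ee|force'
python3 -m crank '[[0,-0.2,0,0,0,0,0],[0,-0.2,0,0,0,0,0],[0,-0.2,0,0,0,0,0]]' | grep -E 'ee|force'
python3 -m crank '[[0,-0.2,0,0,0,0,0],[0,-0.2,0,0,0,0,0],[0,-0.2,0,0,0,0,0]]' | grep -E 'ee|force'
python3 - <<'E'
from h import *
show();print(wb(now()[1]))
E
```

```text
ee_pos: [0.629, 0.2128, 0.0539]
force: [-3.3, 1.7, 8.8]
ee_pos: [0.6295, 0.2127, 0.0539]
force: [-7.2, 2.6, 11.5]
ee_pos: [0.6296, 0.2128, 0.054]
force: [-12.5, 2.3, 16.3]
t 50.6 p [0.6296 0.2128 0.054 ] a 85.8 tilt -1.0 F [-12.5   2.3  16.3] M [ 0.31  1.82 -0.15] gap 0.0106 j6 -1.30
[16.97965043 81.92000493]
```

Rail contact. Now I'll push -y to close up with D.

```bash
python3 -m crank '[[-0.1,0.25,-0.2,0,0,0,0],[-0.1,0.25,-0.2,0,0,0,0],[-0.1,0.25,-0.2,0,0,0,0]]' | grep -E 'ee|force'
python3 -m crank '[[0,0,-0.2,0,0,0,0],[0,0,-0.2,0,0,0,0],[0,0,-0.2,0,0,0,0]]' | grep -E 'ee|force'
python3 -m crank '[[0,0,-0.2,0,0,0,0],[0,0,-0.2,0,0,0,0],[0,0,-0.2,0,0,0,0]]' | grep -E 'ee|force'
python3 -m crank '[[0,0,-0.2,0,0,0,0],[0,0,-0.2,0,0,0,0],[0,0,-0.2,0,0,0,0]]' | grep -E 'ee|force'
python3 - <<'E'
from h import *
show();print(wb(now()[1]))
E
```

```text
ee_pos: [0.6294, 0.2118, 0.0541]
force: [-3.2, 5.0, 6.8]
ee_pos: [0.6294, 0.2116, 0.0541]
force: [-3.4, 9.3, 5.1]
ee_pos: [0.6295, 0.2114, 0.0542]
force: [-2.8, 13.8, 4.6]
ee_pos: [0.6295, 0.2111, 0.0544]
force: [-1.4, 17.2, 4.0]
t 51.6 p [0.6295 0.2111 0.0544] a 85.8 tilt -0.9999 F [-1.4 17.2  4. ] M [ 3.15  0.25 -0.08] gap 0.0102 j6 -1.31
[17.03637625 80.23729082]
```

```bash
python3 -m crank '[[0,0,0.3,0,0,0,35],[0,0,0.3,0,0,0,35],[-4,0,0.3,0,0,0,35],[-8,0,0.3,0,0,0,35],[-12,0,0.3,0,0,0,35]]'|grep -E 'ee|gap'
python3 -m crank '[[-4,3,-2,0,0,0,35],[-8,6,-4,0,0,0,35],[-11,9,-6,0,0,0,35],[-14,10,-8,0,0,0,35],[-14,10,-8,0,0,0,35]]' >/dev/null
python3 -m crank '[[0,0,0,0,0,0,40],[0,0,0,0,0,0,40],[0,0,0,0,0,0,40],[0,0,0,0,0,0,40]]' >/dev/null
python3 - <<'E'
from h import *
show()
c=manip.read_camera('wrist');st=manip.state();cv2.imwrite('pics/w9.png',c['frame'])
for o in grips(c,st,z=.064,amin=60,amax=5000): print(*o)
E
```

```text
ee_pos: [0.6289, 0.2056, 0.1724]
finger_gap: 0.03
t 52.8 p [0.5243 0.1347 0.3112] a 85.8 tilt -1.0 F [-0.7  0.3  0.4] M [0.02 0.01 0.  ] gap 0.0342 j6 -1.41
328.6 238.6 698 [0.6353 0.2187] -150.6 [26. 64.]
286.2 230.8 339 [0.621  0.1669] 178.8 [12. 44.]
250.4 229.9 306 [0.6166 0.1231] 175.2 [11. 44.]
215.5 228.4 312 [0.6114 0.0808] 174.9 [12. 40.]
180.3 228.6 419 [0.6086 0.0377] 169.0 [16. 42.]
163.0 229.8 228 [0.6086 0.0161] 174.3 [10. 45.]
280.8 185.5 90 [0.5627 0.1632] 85.6 [ 2. 57.]
163.5 188.4 73 [0.5562 0.0248] 135.5 [12. 21.]
331.0 183.7 152 [0.565  0.2222] 87.2 [ 7. 36.]
336.6 176.5 119 [0.5567 0.2288] 85.6 [ 5. 34.]
453.1 222.0 378 [0.6266 0.3729] -178.3 [ 17. 164.]
508.6 215.0 482 [0.6224 0.4427] -170.1 [  6. 141.]
482.4 220.5 415 [0.6272 0.4099] -175.0 [  9. 155.]
187.0 72.8 640 [0.4293 0.069 ] 87.9 [14. 51.]
```

View pics/w9.png

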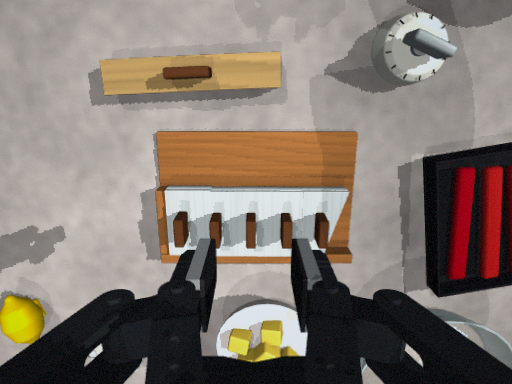

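Five tins stand in one alternating row against the rail and cheek. The bar is at about (191,74) and the white timer at (415,45) with its key. Next I'll measure the bar and the row's free-edge straightness.

Run:
```python
from h import *
st,_,_,_=now();c=manip.read_camera('wrist');f=c['frame'];h=cv2.cvtColor(f,cv2.COLOR_BGR2HSV)
m=((h[...,1]>70)&(h[...,2]>110)&(h[...,0]<30)).astype(np.uint8);m[110:]=0;m=cv2.morphologyEx(m,cv2.MORPH_CLOSE,np.ones((25,25)))
q=max(cv2.findContours(m,cv2.RETR_EXTERNAL,cv2.CHAIN_APPROX_NONE)[0],key=cv2.contourArea)
n=np.zeros_like(m);cv2.drawContours(n,[q],-1,1,-1);print(cv2.boundingRect(q))
U=range(120,265);lo=[onplane(c,u,np.nonzero(n[:,u])[0][-1]+.5,.034,st) for u in U];hi=[onplane(c,u,np.nonzero(n[:,u])[0][0]-.5,.034,st) for u in U]
V=range(64,84);l=[onplane(c,np.nonzero(n[v])[0][0]-.5,v,.034,st) for v in V];r=[onplane(c,np.nonzero(n[v])[0][-1]+.5,v,.034,st) for v in V]
L={}
for k,P in dict(lo=lo,hi=hi,l=l,r=r).items():
    a,d,s=fitl(P);L[k]=a;print(k,a.round(4),'%.1f'%np.degrees(np.arctan2(d[1],d[0])),s.round(5))
# tins' free edges
w=((h[...,1]<45)&(h[...,2]>140))
for u in range(170,348,6):
    z=np.nonzero(w[180:215,u])[0]
    if len(z): print(u,z[0]+180,wb(onplane(c,u,z[0]+180-.5,.037,st)).round(1),end=' | ')
# timer key: grey elongated
```

```text
(100, 51, 181, 44)
lo [0.4481 0.0668] 87.9 0.00034
hi [0.4083 0.0716] 87.9 0.00032
l [ 0.42   -0.0375] -1.4 0.00034
r [0.4367 0.1717] -3.1 0.0
170 187 [ -36.8 -110.1] | 176 187 [ -36.8 -102.5] | 182 187 [-36.8 -94.9] | 188 187 [-36.8 -87.3] | 194 187 [-36.8 -79.7] | 200 187 [-36.8 -72.1] | 206 187 [-36.9 -64.6] | 212 188 [-35.6 -57. ] | 218 188 [-35.6 -49.5] | 224 188 [-35.6 -41.9] | 230 188 [-35.6 -34.3] | 236 188 [-35.6 -26.8] | 242 188 [-35.6 -19.2] | 248 188 [-35.6 -11.6] | 254 188 [-35.6  -4.1] | 260 188 [-35.6   3.5] | 266 188 [-35.6  11. ] | 272 188 [-35.7  18.6] | 278 188 [-35.7  26.1] | 284 188 [-35.7  33.7] | 290 189 [-34.4  41.3] | 296 188 [-35.7  48.8] | 302 188 [-35.7  56.4] | 308 188 [-35.7  64. ] | 314 188 [-35.7  71.5] | 320 188 [-35.7  79.1] | 326 189 [-34.4  86.8] | 332 189 [-34.4  94.4] | 338 189 [-34.5 102. ] | 344 189 [-34.5 109.6] |
```

Run:
```python
from h import *
chain(([.428,.068,.14],-2.1),([.428,.068,.046],-2.1))
p=bw(-66,0);print(p);plan([*p,.16],-4.3,[.428,.068,.16],-2.1)
```

```text
-> [0.428 0.068 0.14 ] a=-2.1 j6end~11 turn -87.9
5 x [5.71, 3.04, -2.46] turn 0.512
5 x [5.71, 1.45, -3.64] turn 0.512
5 x [5.71, -0.52, -3.88] turn 0.512
-> [0.428 0.068 0.046] a=-2.1 j6end~11 turn 0.0
4 x [9.4, 0.0, 0.0] turn -0.0
[0.54068578 0.1373486 ]
-> [0.5407 0.1373 0.16  ] a=-4.3 j6end~19 turn -2.2
5 x [-0.0, 7.34, 11.01] turn 0.038
```

```bash
python3 -m crank '[[2,1,-1,0.1,0,0,50],[4,2,-2,0.2,0,0,50],[5.7,3,-2.5,0.32,0,0,50],[5.7,3,-2.5,0.44,0,0,50],[5.7,3,-2.5,0.512,0,0,50]]' >/dev/null
python3 -m crank '[[2,0.7,-1,0.1,0,0,50],[4,1.5,-2,0.2,0,0,50],[5.7,1.5,-3.6,0.32,0,0,50],[5.7,1.5,-3.6,0.44,0,0,50],[5.7,1.5,-3.6,0.512,0,0,50]]' >/dev/null
python3 -m crank '[[2,-0.3,-1,0.1,0,0,50],[4,-0.5,-2,0.2,0,0,50],[5.7,-0.5,-3.9,0.32,0,0,50],[5.7,-0.5,-3.9,0.44,0,0,50],[5.7,-0.5,-3.9,0.512,0,0,50]]' >/dev/null
python3 -m crank '[[0,0,0,0,0,0,50],[0,0,0,0,0,0,50],[0,0,0,0,0,0,50]]' >/dev/null
python3 - <<'E'
from h import *
show();plan([.428,.068,.046],-2.1)
c=manip.read_camera('wrist');st=manip.state();cv2.imwrite('pics/w10.png',c['frame'])
for o in grips(c,st,z=.064,amin=300,amax=5000,roi=(120,100,400,330)): print(*o)
E
```

```text
t 54.4 p [0.4285 0.0684 0.1425] a -2.1 tilt -1.0 F [-0.2  0.1  0.1] M [ 0.07 -0.01 -0.03] gap 0.0429 j6 -0.01
-> [0.428 0.068 0.046] a=-2.1 j6end~11 turn -0.0
4 x [9.65, -0.04, -0.05] turn 0.001
255.5 196.2 1692 [0.4302 0.0707] 89.1 [17. 50.]
```

```bash
python3 -m crank '[[3,0,0,0,0,0,50],[6,0,0,0,0,0,50],[9.6,0,0,0,0,0,50],[9.6,0,0,0,0,0,50],[9.6,0,0,0,0,0,50]]' | grep ee
python3 -m crank '[[0,0,0,0,0,0,0],[0,0,0,0,0,0,0],[0,0,0,0,0,0,0],[0,0,0,0,0,0,0],[0,0,0,0,0,0,0]]'
python3 -m crank '[[-4,0,0,0,0,0,0],[-8,0,0,0,0,0,0],[-11.4,0,0,0,0,0,0],[-11.4,0,0,0,0,0,0],[-11.4,0,0,0,0,0,0]]' | grep -E 'gap|ee'
python3 -m crank '[[0,2,3,0.01,0,0,0],[0,4,6,0.02,0,0,0],[0,6,9,0.03,0,0,0],[0,7.3,11,0.038,0,0,0],[0,7.3,11,0.038,0,0,0]]' >/dev/null
python3 -m crank '[[0,0,0,0,0,0,0],[0,0,0,0,0,0,0],[0,0,0,0,0,0,0],[0,0,0,0,0,0,0]]' | grep gap
python3 - <<'E'
from h import *
show();p=bw(-66,0);print(wb(now()[1]));plan([*p,.062],-4.3)
c=manip.read_camera('wrist');st=manip.state();cv2.imwrite('pics/w11.png',c['frame'])
E
```

```text
ee_pos: [0.4261, 0.0684, 0.0453]
t: 55.3
ee_pos: [0.4302, 0.0682, 0.0489]
orientation: [[0.004, 0.038, 0.999], [-0.0, 0.999, -0.038], [-1.0, 0.0, 0.004]]
force: [-1.3, 0.3, 7.0]
finger_gap: 0.0104
ee_pos: [0.4305, 0.0681, 0.1636]
finger_gap: 0.0103
finger_gap: 0.0099
t 56.5 p [0.5396 0.1364 0.16  ] a -4.4 tilt -1.0 F [ 0.2 -0.4 -1. ] M [ 0.06 -0.01 -0.02] gap 0.0099 j6 0.17
[-67.034529    -1.00925973]
-> [0.5407 0.1373 0.062 ] a=-4.3 j6end~19 turn 0.1
4 x [9.8, 0.1, 0.1] turn -0.001
```

View pics/w11.png

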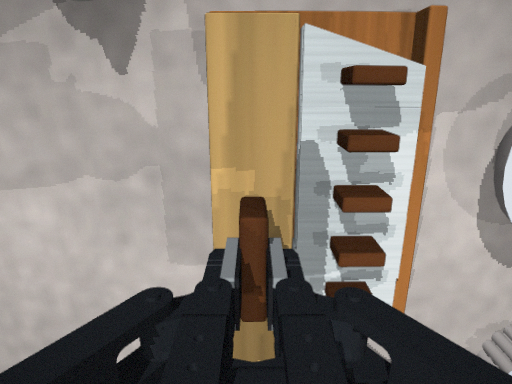

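Run:
```python
from h import *
st,_,_,_=now();c=manip.read_camera('wrist');f=c['frame'];T=wb(st['ee_pos'])
for col in (215,235,255,275,290): print(f[4:24:2,col].tolist()[0],end=' ')
print()
h=cv2.cvtColor(f,cv2.COLOR_BGR2HSV).astype(int)
for col in (225,250,280):
    r=[int(x) for x in np.argsort(-np.abs(np.diff(f[2:40,col].astype(int).sum(1))))[:2]+2];print(col,r,[ (wb(onplane(c,col,x+.5,.145,st))-T).round(1) for x in r])
for row in (60,120,180):
    e=np.argsort(-np.abs(np.diff(f[row,190:315].astype(int).sum(1))))[:4]+190;print(row,sorted(e),[(wb(onplane(c,x+.5,row,.145,st))-T)[0].round(1) for x in sorted(e)])
```

```text
[147, 151, 157] [160, 163, 169] [155, 158, 162] [160, 163, 171] [156, 159, 165] 
225 [10, 12] [array([-11.4, 104.4]), array([-11.4, 103.7])]
250 [10, 12] [array([ -1. , 104.4]), array([ -1. , 103.6])]
280 [10, 12] [array([ 11.5, 104.3]), array([ 11.5, 103.6])]
60 [np.int64(205), np.int64(297), np.int64(299), np.int64(302)] [np.float64(-20.3), np.float64(19.4), np.float64(20.2), np.float64(21.5)]
120 [np.int64(207), np.int64(297), np.int64(298), np.int64(300)] [np.float64(-20.4), np.float64(20.2), np.float64(20.6), np.float64(21.5)]
180 [np.int64(209), np.int64(293), np.int64(295), np.int64(298)] [np.float64(-20.6), np.float64(19.2), np.float64(20.2), np.float64(21.6)]
```

```bash
python3 -m crank '[[3,0.18,0.1,0,0,0,0],[6,0.18,0.1,0,0,0,0],[9.2,0.18,0.1,0,0,0,0],[9.2,0.18,0.1,0,0,0,0],[9.2,0.18,0.1,0,0,0,0]]' | grep ee
python3 -m crank '[[0,0,0,0,0,0,0],[0.3,0,0,0,0,0,0],[0.5,0,0,0,0,0,0],[0.5,0,0,0,0,0,0],[0.5,0,0,0,0,0,0]]' | grep -E 'ee|force'
python3 -m crank '[[0.2,0,0,0,0,0,0],[0.3,0,0,0,0,0,0],[0.3,0,0,0,0,0,0]]' | grep -E 'ee|force'
python3 -m crank '[[0.2,0,0,0,0,0,0],[0.2,0,0,0,0,0,0],[0.2,0,0,0,0,0,0]]' | grep -E 'ee|force'
python3 - <<'E'
from h import *
show();print(wb(now()[1]))
E
```

```text
ee_pos: [0.5398, 0.1383, 0.0671]
ee_pos: [0.5427, 0.1388, 0.0647]
force: [0.0, -0.1, -1.2]
ee_pos: [0.5419, 0.1387, 0.0605]
force: [0.2, 0.3, -0.5]
ee_pos: [0.5419, 0.1387, 0.0585]
force: [-1.6, -0.0, -2.2]
t 57.9 p [0.5419 0.1387 0.0585] a -4.4 tilt -1.0 F [-1.6 -0.  -2.2] M [-0.02  0.03  0.01] gap 0.0106 j6 0.17
[-64.89084907   1.42228028]
```

```bash
python3 -m crank '[[0.15,-0.06,0,0,0,0,0],[0.15,-0.06,0,0,0,0,0],[0.15,-0.06,0,0,0,0,0]]' | grep -E 'ee|force'
python3 -m crank '[[0.1,0,0,0,0,0,0],[0.1,0,0,0,0,0,0],[0.1,0,0,0,0,0,0]]' | grep -E 'ee|force'
python3 -m crank '[[-0.05,0,0.4,0,0,0,0],[-0.05,0,0.8,0,0,0,0],[-0.05,0,0.9,0,0,0,0],[-0.05,0,0.9,0,0,0,0]]' | grep -E 'ee|force'
python3 -m crank '[[0,0,0.2,0,0,0,0],[0,0,0.2,0,0,0,0],[0,0,0.2,0,0,0,0]]' | grep -E 'ee|force'
python3 - <<'E'
from h import *
show();print(wb(now()[1]))
E
```

```text
ee_pos: [0.542, 0.138, 0.0572]
force: [0.6, -0.2, -1.3]
ee_pos: [0.5422, 0.1381, 0.0571]
force: [-2.9, -0.5, 5.0]
ee_pos: [0.5518, 0.1374, 0.0571]
force: [-1.3, -0.4, 3.1]
ee_pos: [0.5531, 0.1374, 0.0571]
force: [-3.1, -0.8, 6.4]
t 59.0 p [0.5531 0.1374 0.0571] a -4.4 tilt -1.0 F [-3.1 -0.8  6.4] M [0.03 0.46 0.01] gap 0.0102 j6 0.17
[-53.65056557   0.93290624]
```

```bash
python3 -m crank '[[0,0,0.2,0,0,0,0],[0,0,0.2,0,0,0,0],[0,0,0.2,0,0,0,0]]' | grep -E 'ee|force'
python3 -m crank '[[0,0,0.2,0,0,0,0],[0,0,0.2,0,0,0,0],[0,0,0.2,0,0,0,0]]' | grep -E 'ee|force'
python3 -m crank '[[0,0,0.2,0,0,0,0],[0,0,0.2,0,0,0,0],[0,0,0.2,0,0,0,0]]' | grep -E 'ee|force'
python3 - <<'E'
from h import *
show();print(wb(now()[1]))
E
```

```text
ee_pos: [0.555, 0.1372, 0.0571]
force: [-2.6, 0.3, 6.4]
ee_pos: [0.5556, 0.1372, 0.0572]
force: [-6.3, 0.7, 9.1]
ee_pos: [0.5563, 0.1372, 0.0573]
force: [-10.0, 0.5, 12.7]
t 59.7 p [0.5563 0.1372 0.0573] a -4.4 tilt -1.0 F [-10.    0.5  12.7] M [ 0.09  1.83 -0.19] gap 0.0102 j6 0.17
[-50.44834391   1.0278412 ]
```

```bash
python3 -m crank '[[-0.1,0,0.2,0,0,0,0],[-0.1,0,0.3,0,0,0,0],[-0.1,0,0.3,0,0,0,0]]' | grep -E 'ee|force'
python3 -m crank '[[0,0,0.2,0,0,0,0],[0,0,0.2,0,0,0,0],[0,0,0.2,0,0,0,0]]' | grep -E 'ee|force'
python3 -m crank '[[0,0,-0.5,0,0,0,0],[0,0,-0.5,0,0,0,20],[0,0,-0.5,0,0,0,20],[-3,0,-0.5,0,0,0,20],[-7,0,-0.5,0,0,0,20]]' | grep -E 'ee|force|gap'
python3 -m crank '[[-4,0,0,0,0,0,20],[-8,0,-1,0,0,0,20],[-12,0,-3,0,0,0,20],[-16,0,-5,0,0,0,20],[-17,0,-6,0,0,0,20]]' >/dev/null
python3 -m crank '[[0,0,0,0,0,0,20],[0,0,0,0,0,0,20],[0,0,0,0,0,0,20],[0,0,0,0,0,0,20]]' >/dev/null
python3 - <<'E'
from h import *
show();c=manip.read_camera('wrist');cv2.imwrite('pics/w12.png',c['frame'])
E
```

```text
ee_pos: [0.5567, 0.1372, 0.0574]
force: [-13.3, 0.8, 15.9]
ee_pos: [0.5569, 0.1372, 0.0574]
force: [-18.2, 0.5, 20.2]
ee_pos: [0.5561, 0.1362, 0.1238]
force: [-0.1, 0.8, -0.1]
finger_gap: 0.0168
t 61.4 p [0.499  0.141  0.2954] a -4.4 tilt -1.0 F [ 1.   0.3 -1.4] M [ 0.05  0.05 -0.02] gap 0.0169 j6 0.18
```

View pics/w12.png

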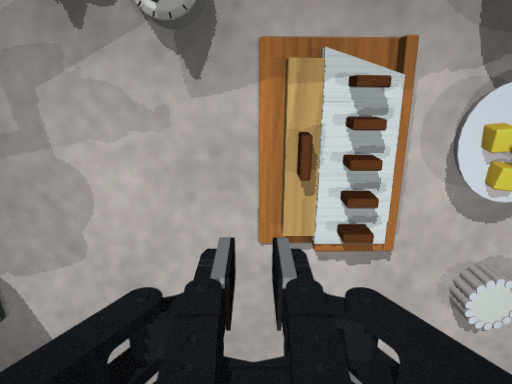

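The bar lies flush along the free ends with no visible gap. Next I'll check its centring numerically.

Run:
```python
from h import *
st,_,_,_=now();c=manip.read_camera('wrist');f=c['frame'].astype(int)
def edge(col,r0,r1,z):
    g=cv2.GaussianBlur(c['frame'],(3,3),0).astype(int);d=np.abs(g[r0+1:r1,col]-g[r0:r1-1,col]).sum(1);r=r0+int(d.argmax())+.5
    return r,wb(onplane(c,col,r,z,st)).round(1)
for col in (293,298,310,318): print('bar +y',edge(col,48,68,.042),' -y',edge(col,228,243,.042))
for col in (265,272,280): print('board +y',edge(col,28,48,.008),' -y',edge(col,238,252,.008))
for row in (70,100,200,225):
    g=cv2.GaussianBlur(c['frame'],(3,3),0).astype(int);d=np.abs(np.diff(g[row],axis=0)).sum(1);e=[int(x) for x in range(275,330) if d[x]>60];print(row,e)
    L=int(np.argmax(d[275:300]))+275.5;R=int(np.argmax(d[308:332]))+308.5;print('  bar edges',wb(onplane(c,L,row,.042,st))[0].round(1),wb(onplane(c,R,row,.042,st))[0].round(1))
```

```text
bar +y (56.5, array([-65.7, 105. ]))  -y (235.5, array([ -59.4, -105. ]))
bar +y (57.5, array([-60.3, 104. ]))  -y (235.5, array([ -53.2, -105. ]))
bar +y (57.5, array([-47.3, 104. ]))  -y (235.5, array([ -38.1, -105.1]))
bar +y (57.5, array([-38.7, 104. ]))  -y (241.5, array([ -27.7, -113.4]))
board +y (35.5, array([-95.1, 130.5]))  -y (244.5, array([ -93.3, -133.8]))
board +y (35.5, array([-87. , 130.5]))  -y (244.5, array([ -83.7, -133.9]))
board +y (35.5, array([-77.8, 130.5]))  -y (238.5, array([ -72.9, -124.9]))
70 [287, 288, 324, 325]
  bar edges -71.3 -31.0
100 [286, 287, 322, 323]
  bar edges -70.6 -30.4
200 [283, 284, 317, 318]
  bar edges -72.4 -31.2
225 [282, 283, 315, 316]
  bar edges -71.7 -32.0
```

The bar spans y -105 to +104.5 on the board (centred within about 1 mm) and x -71 to -31. Now the timer.

Run:
```python
from h import *
c=manip.read_camera('top');f=c['frame'];h=cv2.cvtColor(f,cv2.COLOR_BGR2HSV)
roi=f[210:256,100:155];m=(h[210:256,100:155,2]>150).astype(np.uint8)
v,u=np.nonzero(m);print(len(u));(cx,cy),r=cv2.minEnclosingCircle(np.column_stack([u,v]).astype(np.float32));print(cx+100,cy+210,r)
p=onplane(c,cx+100,cy+210,.04);print(p.round(4))
plan([p[0],p[1],.20],-4.4)
```

```text
14
115.5 234.0 3.0414812564849854
[0.4115 0.3585 0.04  ]
-> [0.4115 0.3585 0.2   ] a=-4.4 j6end~45 turn -0.0
5 x [4.79, 10.5, -5.19] turn 0.0
5 x [4.79, 10.5, -5.19] turn 0.0
```

```bash
python3 -m crank '[[2,3,-1.6,0,0,0,50],[3,6,-3.2,0,0,0,50],[4.8,8.8,-4.8,0,0,0,50],[4.8,8.8,-4.8,0,0,0,50]]' >/dev/null
python3 -m crank '[[2,3,-1.6,0,0,0,50],[3,6,-3.2,0,0,0,50],[4.8,8.8,-4.8,0,0,0,50],[4.8,8.8,-4.8,0,0,0,50]]' >/dev/null
python3 -m crank '[[0,0,0,0,0,0,50],[0,0,0,0,0,0,50],[0,0,0,0,0,0,50],[0,0,0,0,0,0,50]]' >/dev/null
python3 - <<'E'
from h import *
show();st=manip.state();c=manip.read_camera('wrist');cv2.imwrite('pics/w13.png',c['frame'])
E
```

```text
t 62.5 p [0.4182 0.3234 0.2026] a -4.5 tilt -1.0 F [ 0.2 -1.6 -0.2] M [ 0.04  0.02 -0.02] gap 0.0427 j6 0.57
```

View pics/w13.png

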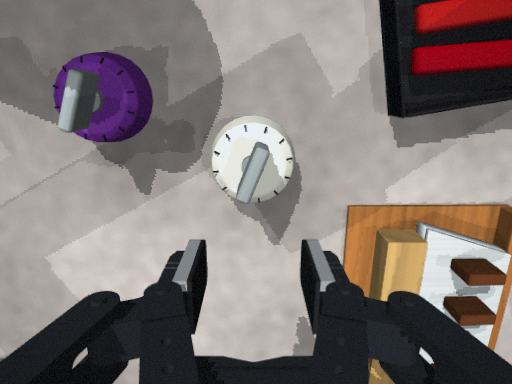

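The white timer's dial is at about (252,157), with its wing's top running (263,146) to (243,198). The purple look-alike at (103,97) is to be left alone. Computing the axis and wing angle now.

Run:
```python
from h import *
st,_,_,_=now();c=manip.read_camera('wrist');f=c['frame'];h=cv2.cvtColor(f,cv2.COLOR_BGR2HSV).astype(int)
g=cv2.cvtColor(f,cv2.COLOR_BGR2GRAY)
m=((h[...,2]>185)).astype(np.uint8);k=np.zeros_like(m);k[110:210,200:305]=1;m&=k
q=max(cv2.findContours(m,cv2.RETR_EXTERNAL,cv2.CHAIN_APPROX_NONE)[0],key=cv2.contourArea)
P=np.array([onplane(c,*x[0],.04,st)[:2] for x in cv2.convexHull(q)]).astype(np.float32)
print('dial',cv2.minEnclosingCircle(q),cv2.minEnclosingCircle(P))
# wing: bluish grey region
w=((h[...,2]<185)&(h[...,2]>90)&(h[...,1]>12)).astype(np.uint8)
k[:]=0;cv2.circle(k,(252,165),44,1,-1);w&=k;w=cv2.morphologyEx(w,cv2.MORPH_OPEN,np.ones((3,3)))
for q in cv2.findContours(w,cv2.RETR_EXTERNAL,cv2.CHAIN_APPROX_NONE)[0]:
    if cv2.contourArea(q)>100: print(cv2.contourArea(q),cv2.minAreaRect(q))
a=onplane(c,263,146,.081,st);b=onplane(c,243,198,.081,st);print(a,b,np.linalg.norm(a-b),(a+b)/2,np.degrees(np.arctan2(*(a-b)[1::-1])))
print(f[150:200:8,253].tolist())
```

```text
dial ((251.21328735351562, 156.9108123779297), 41.99142837524414) ((0.4171770513057709, 0.3352870047092438), 0.03829973191022873)
962.5 ((249.9169464111328, 171.33734130859375), (21.51647186279297, 62.382755279541016), 22.714414596557617)
[0.42813466 0.35228856 0.081     ] [0.40905427 0.31151255 0.081     ] 0.04501937653846085 [0.41859447 0.33190055 0.081     ] 64.92361917843827
[[106, 105, 99], [172, 170, 159], [185, 184, 171], [177, 175, 164], [173, 172, 160], [115, 115, 108], [138, 147, 146]]
```

```bash
python3 -m crank '[[0,0.9,0,-0.12,0,0,50],[0,0.9,0,-0.24,0,0,50],[0,0.9,0,-0.36,0,0,50],[0,0.9,0,-0.48,0,0,50],[0,0.9,0,-0.6,0,0,50]]' >/dev/null
python3 -m crank '[[0,0,0,-0.12,0,0,50],[0,0,0,-0.24,0,0,50],[0,0,0,-0.36,0,0,50],[0,0,0,-0.48,0,0,50],[0,0,0,-0.6,0,0,50]]' >/dev/null
python3 -m crank '[[0,0,0,-0.12,0,0,50],[0,0,0,-0.24,0,0,50],[0,0,0,-0.36,0,0,50],[0,0,0,-0.48,0,0,50],[0,0,0,-0.6,0,0,50]]' >/dev/null
python3 -m crank '[[0,0,0,-0.12,0,0,50],[0,0,0,-0.24,0,0,50],[0,0,0,-0.36,0,0,50],[0,0,0,-0.48,0,0,50],[0,0,0,-0.6,0,0,50]]' >/dev/null
python3 -m crank '[[0,0,0,-0.12,0,0,50],[0,0,0,-0.24,0,0,50],[0,0,0,-0.36,0,0,50],[0,0,0,-0.39,0,0,50],[0,0,0,-0.39,0,0,50]]' >/dev/null
python3 -m crank '[[0,0,0,0,0,0,50],[0,0,0,0,0,0,50],[0,0,0,0,0,0,50]]' >/dev/null
python3 - <<'E'
from h import *
show();plan([.418,.3335,.06],155)
st=manip.state();c=manip.read_camera('wrist');f=c['frame'];h=cv2.cvtColor(f,cv2.COLOR_BGR2HSV).astype(int);cv2.imwrite('pics/w14.png',f)
u0,v0=proj(c,[.418,.3335,.04],st);print('proj',u0,v0)
m=(h[...,2]>185).astype(np.uint8);k=np.zeros_like(m);cv2.circle(k,(int(u0),int(v0)),55,1,-1);m&=k
q=max(cv2.findContours(m,cv2.RETR_EXTERNAL,cv2.CHAIN_APPROX_NONE)[0],key=cv2.contourArea)
P=np.array([onplane(c,*x[0],.04,st)[:2] for x in cv2.convexHull(q)]).astype(np.float32);print('dial',cv2.minEnclosingCircle(P))
E
```

```text
t 65.0 p [0.4177 0.333  0.2019] a 155.4 tilt -1.0 F [-0.4  0.2  0.5] M [ 0.   -0.02  0.03] gap 0.0426 j6 -2.20
-> [0.418  0.3335 0.06  ] a=155.0 j6end~-116 turn -0.4
5 x [14.19, -0.06, -0.0] turn 0.008
proj 253.91413200944174 173.3948039717651
dial ((0.4207966923713684, 0.32908958196640015), 0.040836893022060394)
```

```bash
python3 -m crank '[[3,0.05,-0.15,0,0,0,50],[6,0.05,-0.15,0,0,0,50],[9,0.05,-0.15,0,0,0,50],[12,0.05,-0.15,0,0,0,50],[14,0.05,-0.15,0,0,0,50]]' | grep -E 'ee|force'
python3 -m crank '[[0,0,0,0,0,0,50],[0,0,0,0,0,0,50],[0,0,0,0,0,0,50]]' | grep -E 'ee|force'
python3 -m crank '[[0,0,0,0,0,0,0],[0,0,0,0,0,0,0],[0,0,0,0,0,0,0],[0,0,0,0,0,0,0],[0,0,0,0,0,0,0]]'
python3 -c "
from h import *
show()"
```

```text
ee_pos: [0.4171, 0.3311, 0.0589]
force: [0.3, 0.4, -1.0]
ee_pos: [0.4199, 0.3327, 0.0632]
force: [-0.5, -0.2, 0.2]
t: 66.12
ee_pos: [0.4195, 0.3331, 0.0639]
orientation: [[0.002, -0.415, -0.91], [0.002, -0.91, 0.415], [-1.0, -0.003, -0.001]]
force: [-3.1, 0.7, 6.6]
finger_gap: 0.0107
t 66.1 p [0.4195 0.3331 0.0639] a 155.5 tilt -1.0 F [-3.1  0.7  6.6] M [ 0.07  0.41 -0.09] gap 0.0107 j6 -2.21
```

```bash
python3 -m crank '[[0,0,0,0.12,0,0,0],[0,0,0,0.24,0,0,0],[0,0,0,0.36,0,0,0],[0,0,0,0.48,0,0,0],[0,0,0,0.6,0,0,0]]'
python3 -c "
from h import *
show()"
python3 -m crank '[[0,0,0,0.12,0,0,0],[0,0,0,0.24,0,0,0],[0,0,0,0.36,0,0,0],[0,0,0,0.48,0,0,0],[0,0,0,0.6,0,0,0]]' >/dev/null
python3 -c "
from h import *
show()"
python3 -m crank '[[0,0,0,0.12,0,0,0],[0,0,0,0.24,0,0,0],[0,0,0,0.36,0,0,0],[0,0,0,0.48,0,0,0],[0,0,0,0.6,0,0,0]]' >/dev/null
python3 -c "
from h import *
show()"
```

```text
t: 66.53
ee_pos: [0.4211, 0.3316, 0.0639]
orientation: [[0.005, -0.858, -0.513], [-0.001, -0.513, 0.858], [-1.0, -0.004, -0.003]]
force: [3.4, -4.6, 4.4]
finger_gap: 0.0104
t 66.5 p [0.4211 0.3316 0.0639] a 120.9 tilt -1.0 F [ 3.4 -4.6  4.4] M [-0.82 -0.41  0.06] gap 0.0104 j6 -1.60
t 67.0 p [0.4217 0.3296 0.0639] a 86.5 tilt -1.0 F [  3.3 -11.8   5.9] M [-1.94 -0.61  0.13] gap 0.0108 j6 -1.00
t 67.4 p [0.4209 0.3275 0.0638] a 52.2 tilt -1.0 F [  0.5 -16.6  12.1] M [-2.91 -0.08  0.15] gap 0.0106 j6 -0.40
```

```bash
python3 -m crank '[[0,0,0,0,0,0,30],[0,0,0,0,0,0,30],[0,0,-0.3,0,0,0,30],[0,0,-0.3,0,0,0,30]]' >/dev/null
python3 -c "
from h import *
show();plan([.418,.330,.064],now()[2])"
```

```text
t 67.7 p [0.4165 0.3297 0.0619] a 52.4 tilt -1.0 F [ 0.3  0.2 -0.9] M [ 0.02  0.02 -0.  ] gap 0.0257 j6 -0.41
-> [0.418 0.33  0.064] a=52.4 j6end~-14 turn 0.0
2 x [-0.21, -0.1, 0.12] turn -0.0
```

```bash
python3 -m crank '[[0,-0.1,0.1,0,0,0,0],[0,-0.1,0.1,0,0,0,0],[0,-0.1,0.1,0,0,0,0],[0,-0.1,0.1,0,0,0,0],[0,-0.1,0.1,0,0,0,0]]' >/dev/null
python3 -c "
from h import *
show()"
python3 -m crank '[[0,0,0,0.12,0,0,0],[0,0,0,0.24,0,0,0],[0,0,0,0.36,0,0,0],[0,0,0,0.48,0,0,0],[0,0,0,0.6,0,0,0]]' >/dev/null
python3 -c "
from h import *
show()"
python3 -m crank '[[0,0,0,0.12,0,0,0],[0,0,0,0.24,0,0,0],[0,0,0,0.36,0,0,0],[0,0,0,0.48,0,0,0],[0,0,0,0.6,0,0,0]]' >/dev/null
python3 -c "
from h import *
show()"
```

```text
t 68.1 p [0.4178 0.3297 0.0619] a 52.4 tilt -1.0 F [-2.8 -3.   5.5] M [-0.4   0.45  0.01] gap 0.0109 j6 -0.41
t 68.5 p [0.4179 0.3297 0.0619] a 17.7 tilt -1.0 F [-3.1 -2.7  5.7] M [-0.36  0.43  0.15] gap 0.0105 j6 0.20
t 69.0 p [0.418  0.3297 0.0619] a -16.7 tilt -1.0 F [-2.2 -2.4  5.4] M [-0.37  0.45  0.14] gap 0.0106 j6 0.80
```

```bash
python3 -m crank '[[0,0,0,0.12,0,0,0],[0,0,0,0.24,0,0,0],[0,0,0,0.36,0,0,0],[0,0,0,0.48,0,0,0],[0,0,0,0.6,0,0,0]]' >/dev/null
python3 -c "
from h import *
show()"
python3 -m crank '[[0,0,0,0.12,0,0,0],[0,0,0,0.24,0,0,0],[0,0,0,0.36,0,0,0],[0,0,0,0.48,0,0,0],[0,0,0,0.6,0,0,0]]' >/dev/null
python3 -c "
from h import *
show()"
python3 -m crank '[[0,0,0,0.12,0,0,0],[0,0,0,0.24,0,0,0],[0,0,0,0.36,0,0,0],[0,0,0,0.48,0,0,0],[0,0,0,0.5,0,0,0]]' >/dev/null
python3 -c "
from h import *
show()"
```

```text
t 69.4 p [0.418  0.3296 0.0619] a -51.1 tilt -1.0 F [-2.9 -2.8  4.3] M [-0.4   0.41  0.12] gap 0.0107 j6 1.40
t 69.8 p [0.418  0.3295 0.0619] a -85.4 tilt -1.0 F [-2.  -2.2  5.9] M [-0.49  0.45  0.14] gap 0.0109 j6 2.00
t 70.2 p [0.418  0.3295 0.0619] a -114.0 tilt -1.0 F [-3.1 -1.6  4.6] M [-0.52  0.46  0.06] gap 0.0107 j6 2.50
```

```bash
python3 -m crank '[[0,0,0,0,0,0,40],[0,0,0,0,0,0,40],[0,0,0,0,0,0,40],[-2,0,0,0,0,0,40],[-4,0,0,0,0,0,40]]' >/dev/null
python3 -m crank '[[0,0,0,-0.12,0,0,40],[0,0,0,-0.24,0,0,40],[0,0,0,-0.36,0,0,40],[0,0,0,-0.48,0,0,40],[0,0,0,-0.6,0,0,40]]' >/dev/null
python3 -m crank '[[0,0,0,-0.12,0,0,40],[0,0,0,-0.24,0,0,40],[0,0,0,-0.36,0,0,40],[0,0,0,-0.48,0,0,40],[0,0,0,-0.6,0,0,40]]' >/dev/null
python3 -m crank '[[0,0,0,-0.12,0,0,40],[0,0,0,-0.24,0,0,40],[0,0,0,-0.36,0,0,40],[0,0,0,-0.48,0,0,40],[0,0,0,-0.6,0,0,40]]' >/dev/null
python3 -m crank '[[0,0,0,-0.12,0,0,40],[0,0,0,-0.24,0,0,40],[0,0,0,-0.36,0,0,40],[0,0,0,-0.48,0,0,40],[0,0,0,-0.6,0,0,40]]' >/dev/null
python3 -m crank '[[0,0,0,-0.12,0,0,40],[0,0,0,-0.24,0,0,40],[0,0,0,-0.36,0,0,40],[0,0,0,-0.48,0,0,40],[0,0,0,-0.6,0,0,40]]' >/dev/null
python3 -m crank '[[0,0,0,-0.12,0,0,40],[0,0,0,-0.14,0,0,40],[0,0,0,-0.14,0,0,40],[0,0,0,-0.14,0,0,40]]' >/dev/null
python3 -c "
from h import *
show();plan([.418,.3296,.062],66)"
```

```text
t 73.0 p [0.4184 0.3299 0.1017] a 66.0 tilt -1.0 F [-0.3 -0.  -0.7] M [-0.   -0.01  0.01] gap 0.0340 j6 -0.65
-> [0.418  0.3296 0.062 ] a=66.0 j6end~-28 turn 0.0
2 x [3.97, 0.02, -0.05] turn -0.0
```

```bash
python3 -m crank '[[2,0,-0.05,0,0,0,40],[4,0,-0.05,0,0,0,40],[4,0,-0.05,0,0,0,40],[4,0,-0.05,0,0,0,40]]' >/dev/null
python3 -m crank '[[0,0,0,0,0,0,0],[0,0,0,0,0,0,0],[0,0,0,0,0,0,0],[0,0,0,0,0,0,0],[0,0,0,0,0,0,0]]' >/dev/null
python3 -c "
from h import *
show()"
python3 -m crank '[[0,0,0,0.12,0,0,0],[0,0,0,0.24,0,0,0],[0,0,0,0.36,0,0,0],[0,0,0,0.48,0,0,0],[0,0,0,0.6,0,0,0]]' >/dev/null
python3 -c "
from h import *
show()"
python3 -m crank '[[0,0,0,0.12,0,0,0],[0,0,0,0.24,0,0,0],[0,0,0,0.3,0,0,0],[0,0,0,0.3,0,0,0]]' >/dev/null
python3 -c "
from h import *
show()"
```

```text
t 73.8 p [0.4187 0.3293 0.0632] a 66.1 tilt -1.0 F [-1.6 -4.1  6.7] M [-0.56  0.3  -0.03] gap 0.0103 j6 -0.65
t 74.2 p [0.4185 0.3289 0.0632] a 31.4 tilt -1.0 F [-2.9 -5.   7. ] M [-0.79  0.39  0.11] gap 0.0106 j6 -0.04
t 74.5 p [0.4182 0.3287 0.0632] a 14.5 tilt -1.0 F [-3.6 -4.4  7.1] M [-0.84  0.44 -0.06] gap 0.0110 j6 0.25
```

```bash
python3 -m crank '[[0,0,0,0.12,0,0,0],[0,0,0,0.2,0,0,0],[0,0,0,0.2,0,0,0]]' >/dev/null; python3 -c "
from h import *
show()"
python3 -m crank '[[0,0,0,0.12,0,0,0],[0,0,0,0.15,0,0,0],[0,0,0,0.15,0,0,0]]' >/dev/null; python3 -c "
from h import *
show()"
python3 -m crank '[[0,0,0,0.1,0,0,0],[0,0,0,0.1,0,0,0],[0,0,0,0.1,0,0,0]]' >/dev/null; python3 -c "
from h import *
show()"
```

```text
t 74.8 p [0.418  0.3287 0.0632] a 3.0 tilt -1.0 F [-3.4 -5.5  8.9] M [-0.88  0.49 -0.01] gap 0.0105 j6 0.45
t 75.0 p [0.4179 0.3287 0.0632] a -5.5 tilt -1.0 F [-3.8 -4.8  8.6] M [-0.92  0.6  -0.09] gap 0.0106 j6 0.60
t 75.3 p [0.4178 0.3287 0.0632] a -11.0 tilt -1.0 F [-4.8 -5.   9.4] M [-0.88  0.65  0.98] gap 0.0105 j6 0.70
```

```bash
python3 -m crank '[[0,0,0,0.04,0,0,0],[0,0,0,0.04,0,0,0],[0,0,0,0.04,0,0,0]]' >/dev/null; python3 -c "
from h import *
show()"
python3 -m crank '[[0,0,0,0.04,0,0,0],[0,0,0,0.04,0,0,0],[0,0,0,0.04,0,0,0]]' >/dev/null; python3 -c "
from h import *
show()"
```

```text
t 75.5 p [0.4178 0.3287 0.0633] a -13.2 tilt -1.0 F [-4.1 -5.3  8.4] M [-0.87  0.67  1.56] gap 0.0104 j6 0.74
t 75.8 p [0.4178 0.3287 0.0633] a -15.4 tilt -1.0 F [-4.6 -5.5  9.5] M [-0.81  0.7   1.94] gap 0.0107 j6 0.78
```

The hard stop is reached: torque rose from about 0.1 to 1.9 N m. I'll release, lift away and check the whole scene.

```bash
python3 -m crank '[[0,0,0,0,0,0,50],[0,0,0,0,0,0,50],[0,0,0,0,0,0,50],[-2,0,0,0,0,0,50],[-5,0,0,0,0,0,50]]' >/dev/null
python3 -m crank '[[-4,0,0,0,0,0,50],[-8,-2,0,0,0,0,50],[-12,-4,0,0,0,0,50],[-16,-6,2,0,0,0,50],[-18,-7,3,0,0,0,50]]' >/dev/null
python3 -m crank '[[0,0,0,0,0,0,50],[0,0,0,0,0,0,50],[0,0,0,0,0,0,50],[0,0,0,0,0,0,50]]' >/dev/null
python3 - <<'E'
from h import *
show();a=manip.read_camera('wrist');b=manip.read_camera('top');cv2.imwrite('pics/w15.png',a['frame'])
A=cv2.resize(a['frame'][90:300,200:500],None,fx=1.3,fy=1.3);A=a['frame']
B=cv2.resize(b['frame'][90:260,80:440],(800,378),interpolation=cv2.INTER_CUBIC)
W=a['frame'];W=cv2.resize(W[0:300],(375,220));S=manip.read_camera('scene')['frame'][170:245,250:370];S=cv2.resize(S,(352,220),interpolation=cv2.INTER_CUBIC)
cv2.imwrite('pics/final.png',np.vstack([B,np.hstack([W,np.zeros((220,73,3),np.uint8),S])]))
E
```

```text
t 77.0 p [0.4267 0.2539 0.2897] a -15.8 tilt -1.0 F [-0.6  0.3 -0.2] M [-0.02 -0.04 -0.  ] gap 0.0427 j6 0.64
```

View pics/final.png

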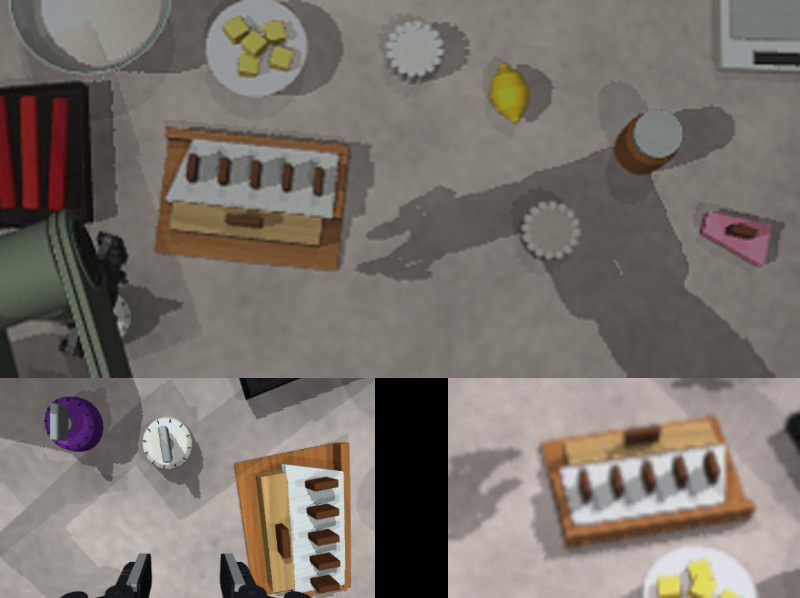

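The final picture shows five tins tight against rail and cheek, the bar flush and centred, the key wound, and the bystanders where they were. I'm handing in the job.

```bash
python3 -c "
from station import manip
print(manip.job_done(), manip.state()['t'])"
```

```text
the job is handed in; nothing more can be done
the job is handed in; nothing more can be done
```

The job is finished and handed in at about 77 s of the 210 s. All five tins are packed on the board as one alternating row, starting with a straight side against the cheek. Each tin was pushed until I felt the rail and its neighbour. The bar lies along their free ends, and the timer key was wound last.

**Last checks**
- **Row:** the first-to-last grip spacing came out near 175 mm, against a nominal 176. The final picture shows the row tight and flush.
- **Bar:** its long edges measured about 71 and 31 mm toward the robot from the board's origin, where -71 and -31 are nominal. It is centred to about 1 mm; the board-end and bar-end readings differed by that much.
- **Key:** after about 5.9 to 6.0 rad of turning, the torque rose from about 0.1 to 1.9 N m, so it is at the stop. The key slipped slightly in the pads during the last push.
- **Other things:** the ramekins, lemon, jar, butter bowl, pink tin and purple timer show no sign of having moved in the last pictures.

**What went wrong and was mended**
- The first tin touched the rail top on its first lowering, at about 44 N vertically. I lifted it and set it down again.
- I mistyped one row, which tilted the tool about 7° while it held that tin. I undid this at once.
- I gripped the key about 4 mm off its axis at first, so I re-gripped it on centre.
- The wrist camera and the contact readings disagreed by 2 to 4 mm on the board's position. I went by contact.

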